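# Fetch the brown edge paint from behind the glue bottles

### The arm

A 6-joint arm with a two-finger parallel gripper is mounted at the origin on the work surface. World frame = base frame: x ahead of the robot, y to its left, z up, the work surface at z = 0. Lengths are in m, angles in rad, forces in N, time in s.
With the tool pointing down it reaches from about 0.425 to 1.125 m from the base axis. Payload 14.9 kg.
Tool frame: the origin (TCP) lies midway between the tips of the shut fingers; the grasp point (between the pads) lies 19 mm behind it; x points along the fingers, y is the direction in which the jaws open and shut, and the axes are right-handed (so a half turn about x gives the same grasp; the last joint's range is limited). The gripper opens to 91 mm and grips with 3 to 60 N. Pads are 32 mm wide; open, the fingers measure 118 mm over their backs; the gripper's body (76 mm by 178 mm) begins 60 mm behind the grasp point.
Start: joints at [-1.222, 0.379, 1.734, -0, 1.028, -0.033], TCP at [0.261, -0.65, 0.214] pointing down, gripper open.
Joint ranges: [-2.77, 2.77], [-0.74, 2.19], [0, 2.66], [-1.06, 4.2], [0.31, 2.87], [-3.08, 3.08]. Speed limits (rad/s): [1.89, 1.89, 2.39, 3.14, 3.14, 3.14].

### API

Orientations are given as a unit quaternion [w, x, y, z].
In Python, from bench import r gives the robot as it stands. The module is installed in compiled form; this text tells all that it offers.
- The arm moves only by the tool apply_moves, never from a script. Its argument "deltas" is a list of rows, each an object of numbers: "dx", "dy", "dz": the shift along the tool's x, y, z in mm; "wx", "wy", "wz": the turn, a rotation vector about the tool's x, y, z in degrees; "claw": the opening, from -1 (shut) to 1 (fully open). In form: [{"dx": .., "dy": .., "dz": .., "wx": .., "wy": .., "wz": .., "claw": ..}, ...]. A call has 1 to 12 rows; each row is the pose to reach, as a shift and turn from the pose commanded when the call began, along the tool's axes at that moment; what a row does not reach only later rows make up. A row lasts 1/10 s, in which the tool goes at most 50 mm and 8.59 degrees, less where a joint would pass 70% of its speed; a pose out of reach is approached as far as the arm can. A call with a gripper value outside its range is refused whole. The fingers move at their own pace and stop on an object; the grip force is fixed at half the most. Time passes only in rows, so rows that repeat a pose let the fingers close. It gives the time, the measured TCP pose, the force and the opening at its end, in the units of the state.
- r.get_obs(): the state, without advancing time (a new reading comes with each control period).
- r.snapshot(name): name is "side" or "top" or "wrist"; returns the picture (400x640x3 uint8, red, green, blue); there is no depth.
- r.get_calibration(name): a dict with "camera_matrix" (3x3 intrinsics, pixels), "k1" (the pictures are not rectified: a ray, as slopes to the right and down, at radius r is drawn at 1 + k1 r^2 times it, then the intrinsics apply), "origin" and "orientation" of the camera in the world. Camera axes: x right, y down, z forward; pixel columns grow to the right and rows downward; lengths in m; the calibration is good to about 2 mm. A picture is of the moment at which its call begins: read the wrist's pose just before it. get_calibration takes no time and is no camera call; for the wrist camera it gives the pose at the moment of the call.
- r.close_job(): hands the job in, once; it reports no verdict.
Trained networks look in the newest picture that a camera, given by its name, has taken for a name from the list of things; names that differ only in an ending like _2 or _b are one class to them, and where a whole thing is asked for, a point or a joint stands for the part that bears it (a point fixed in the world has none). Each returns a list of dicts, best first, with "p" (0 to 1); they miss things now and then, are a little off and sometimes report something else, mostly with a low value. They report only what shows in the picture. A call takes as long as a camera call. They do not tell look-alikes from the thing itself.
- r.masks_of(camera, thing): "mask" (400x640 bool, what is visible of it) and "pixel" ([column, row] in pixels, amid what is visible of it).
The state is a dict: "t": time; "joint_pos": joint angles; "dq": joint speeds; "joint_efforts": joint torques, N m; "eef_pos": TCP position; "orientation": TCP orientation; "ft_force": force on the tool from outside, world axes, zero at the start; "ft_torque": the same for the moment, N m; "finger_gap": opening from 0.0 (shut) to 1.0 (fully open).
Only numpy, scipy, OpenCV 4.12 (cv2) and the standard library are available. Lean on these libraries where they do the work, as an engineer would, in place of code of your own. Each camera call takes 0.05 s, during which the arm holds its last target.

### The job

The jar of brown edge paint is hemmed in at the back of the steel supply tray. First move the three tall bottles out of the way and stand them all in the blue side tray, then take the brown jar out and stand it in the middle of the white drip saucer, and only then put every bottle back on the same pad of the supply tray that it came from, centred and upright. Let nothing fall over, and leave the black and the cream jar where they are.

Things in the scene. Friction and masses are not known exactly. Their poses are not given: they have to be found in the camera images.
- bottle_red: Glue bottle: amber body, red collar and cone spout. Upright, body 52 mm in diameter, 0.2 kg; grip its collar (32 mm in diameter, straight, from 122 to 146 mm above the underside; below it a 26 mm neck, shoulder from 116 down to 100 mm). Spout ends at 168 mm. Origin: centre of the underside, z up. It starts on one of the supply tray's three pads (varies), within 5 mm of the pad's centre.
- bottle_blue: Cleaner bottle: white body, pale blue label, blue collar and cap. Upright, body 52 mm in diameter, 0.2 kg; grip its collar (32 mm in diameter, straight, from 122 to 146 mm above the underside; below it a 26 mm neck, shoulder from 116 down to 100 mm). Cap ends at 154 mm. Origin: centre of the underside, z up. It starts on one of the supply tray's three pads (varies), within 5 mm of the pad's centre.
- bottle_yellow: Primer bottle: dark grey body, paper label, yellow collar and nib. Upright, body 52 mm in diameter, 0.2 kg; grip its collar (32 mm in diameter, straight, from 122 to 146 mm above the underside; below it a 26 mm neck, shoulder from 116 down to 100 mm). Nib ends at 158 mm. Origin: centre of the underside, z up. It starts on one of the supply tray's three pads (varies), within 5 mm of the pad's centre.
- jar_brown: The wanted low screw-top jar of brown edge paint, tan brown lid. Round, 52 mm in diameter (50 mm below the lid), 44 mm high, 0.11 kg. Origin: centre of the underside, z up. Starts on the supply tray's floor near x,y = (42, 0) mm in the tray's frame, hemmed in by the bottles on the pads (gaps about 8 mm) and 13 mm from the tray's far wall.
- jar_black: Like jar of black edge paint, black lid; stays where it is. Round, 52 mm in diameter (50 mm below the lid), 44 mm high, 0.11 kg. Origin: centre of the underside, z up. In one of the supply tray's near corners, near (-45, 80) or (-45, -80) mm in its frame.
- jar_cream: Like jar of cream edge paint, cream lid; stays where it is. Round, 52 mm in diameter (50 mm below the lid), 44 mm high, 0.11 kg. Origin: centre of the underside, z up. In the supply tray's other near corner.
- supply_tray: Fixed open steel tray, 170 mm (x) by 240 mm (y), 28 mm high, walls and floor 4 mm thick. Origin: centre of the underside; x points away from the robot, give or take 0.25 rad. Three flat green rubber pads, 62 mm in diameter, flush with the floor, are the bottles' places: centres at x,y = (-18, 0), (38, 62), (38, -62) mm.
- side_tray: Fixed shallow blue plastic tray, empty at the start, 280 mm (x) by 160 mm (y), rim 14 mm high, walls and floor 4 mm thick. Origin: centre of the underside; its long side x points away from the robot, give or take 0.2 rad. Lies to the robot's left or right.
- saucer: Fixed round white drip saucer on the side opposite the blue tray, 100 mm in diameter, rim 8 mm high; flat inner floor about 78 mm in diameter, 3 mm above the table. Origin: centre of the underside.
Not all that is in view belongs to the job. Of the things that look like the jar_cream, the middle-sized one is meant.

How it is judged:
On the way, in this order (a step that is already met when the one before it is completed fails the run):
1. all three bottles stand upright in the blue side tray, the brown jar still untouched in its place (x of bottle_red in the frame of side_tray between -0.12 and 0.12 m and y of bottle_red in the frame of side_tray between -0.06 and 0.06 m and z of bottle_red in the frame of side_tray between -0.002 and 0.01 m and angle between each of bottle_red, bottle_blue, bottle_yellow's own z axis and vertical below 0.1 rad and linear speed of each of bottle_red, bottle_blue, bottle_yellow below 0.03 m/s and x of bottle_blue in the frame of side_tray between -0.12 and 0.12 m and y of bottle_blue in the frame of side_tray between -0.06 and 0.06 m and z of bottle_blue in the frame of side_tray between -0.002 and 0.01 m and x of bottle_yellow in the frame of side_tray between -0.12 and 0.12 m and y of bottle_yellow in the frame of side_tray between -0.06 and 0.06 m and z of bottle_yellow in the frame of side_tray between -0.002 and 0.01 m and distance of jar_brown from where it was at the start of the episode below 0.02 m), for 0.2 s.
2. the brown jar stands in the middle of the saucer while all three bottles are still in the side tray (horizontal distance between jar_brown and saucer below 0.015 m and z of jar_brown in the frame of saucer below 0.009 m and angle between each of jar_brown, bottle_red, bottle_blue, bottle_yellow's own z axis and vertical below 0.1 rad and linear speed of each of jar_brown, bottle_red, bottle_blue, bottle_yellow below 0.03 m/s and x of bottle_red in the frame of side_tray between -0.12 and 0.12 m and y of bottle_red in the frame of side_tray between -0.06 and 0.06 m and z of bottle_red in the frame of side_tray between -0.002 and 0.01 m and x of bottle_blue in the frame of side_tray between -0.12 and 0.12 m and y of bottle_blue in the frame of side_tray between -0.06 and 0.06 m and z of bottle_blue in the frame of side_tray between -0.002 and 0.01 m and x of bottle_yellow in the frame of side_tray between -0.12 and 0.12 m and y of bottle_yellow in the frame of side_tray between -0.06 and 0.06 m and z of bottle_yellow in the frame of side_tray between -0.002 and 0.01 m), for 0.2 s.
At the end, for the whole second after the job is handed in: Each bottle stands at rest, upright within 0.1 rad, within 15 mm of where it stood at the start (so on its own pad); the brown jar stands upright at rest on the saucer's floor, its centre within 15 mm of the saucer's; the black and cream jars are upright and within 15 mm of where they were (horizontal distance between jar_brown and saucer below 0.015 m and z of jar_brown in the frame of saucer below 0.009 m and angle between each of jar_brown, bottle_red, bottle_blue, bottle_yellow, jar_black, jar_cream's own z axis and vertical below 0.1 rad and linear speed of jar_brown below 0.03 m/s and distance of each of bottle_red, bottle_blue, bottle_yellow, jar_black, jar_cream from where it was at the start of the episode below 0.015 m and linear speed of each of bottle_red, bottle_blue, bottle_yellow below 0.02 m/s); the robot touches nothing.
It fails at once if a bottle or a jar tips over (more than 0.5 rad) (angle between any of bottle_red, bottle_blue, bottle_yellow, jar_brown, jar_black, jar_cream's own z axis and vertical above 0.5 rad).
It fails at once if the black or the cream jar is moved more than 30 mm (distance of any of jar_black, jar_cream from where it was at the start of the episode above 0.03 m).
It also fails if it takes over 144 s, if anything falls off the work surface, if the arm or the gripper's body presses on something with over 40 N, if the wrist force passes 120 N, or if a joint passes its speed limit or range.

## Working session

There is one attempt and no reset: what is moved stays moved. The work goes in short steps, Python scripts to look and compute and a tool call to move; the robot and the scene stay as the last step left them, time stands still between calls to the robot, and variables do not carry over. Pictures are saved under pics/ and viewed, and the job is handed in when it is done.

Besides the shell and the picture viewer there is one more tool, called by a JSON object that holds its "api" and its "payload", one argument or row to a line. apply_moves: Moves the arm, as the interface text tells. Its arguments: {"type":"object","properties":{"deltas":{"type":"array"}},"required":["deltas"]}

```bash
mkdir -p pics; cat > h.py <<'E'
import numpy as np,cv2
from bench import r
from scipy.spatial.transform import Rotation as R
def q2R(q): return R.from_quat([q[1],q[2],q[3],q[0]]).as_matrix()
def snap(cam,fn):
    im=r.snapshot(cam); cv2.imwrite('pics/'+fn,im[:,:,::-1]); return im
def ray(cal,px):
    K=np.array(cal['camera_matrix']);x=(px[0]-K[0,2])/K[0,0];y=(px[1]-K[1,2])/K[1,1]
    rd=np.hypot(x,y);u=rd
    for _ in range(30): u=rd/(1+cal['k1']*u*u)
    s=u/rd if rd>0 else 1
    return np.array(cal['origin']),q2R(cal['orientation'])@np.array([x*s,y*s,1])
def onz(cal,px,z):
    o,d=ray(cal,px); return o+d*(z-o[2])/d[2]
def proj(cal,P):
    K=np.array(cal['camera_matrix']);p=q2R(cal['orientation']).T@(np.array(P)-np.array(cal['origin']))
    x,y=p[0]/p[2],p[1]/p[2];s=1+cal['k1']*(x*x+y*y)
    return np.array([K[0,0]*x*s+K[0,2],K[1,1]*y*s+K[1,2]])
E
python3 - <<'E'
from h import *
np.set_printoptions(precision=4,suppress=True)
print(r.get_obs())
for c in ['top','side','wrist']:
    snap(c,c+'0.png'); print(c,r.get_calibration(c))
    for n in ['bottle_red','bottle_blue','bottle_yellow','jar_brown','jar_black','jar_cream','supply_tray','side_tray','saucer']:
        for m in r.masks_of(c,n): 
            print(c,n,round(m['p'],2),m['pixel'],m['mask'].sum())
E
```

```text
{'t': 0.0, 'joint_pos': array([-1.2223,  0.3794,  1.7348, -0.    ,  1.0285, -0.0333]), 'dq': array([ 0.0006,  0.0007,  0.0008, -0.0015,  0.0004,  0.0016]), 'joint_efforts': array([  0.0026, -76.374 , -43.4374,   0.0651,   0.0423,  -0.0001]), 'eef_pos': array([ 0.2607, -0.6492,  0.2133]), 'orientation': array([-0.1338, -0.6942, -0.1345,  0.6943]), 'ft_force': array([-0.6204,  1.1262, -0.5509]), 'ft_torque': array([0.0252, 0.0332, 0.0668]), 'finger_gap': 1.0003992014013414}
top {'camera_matrix': array([[430.8733,   0.    , 324.0707],
       [  0.    , 430.8733, 194.9068],
       [  0.    ,   0.    ,   1.    ]]), 'k1': -0.030760915006174012, 'origin': array([ 0.4406, -0.0165,  1.0712]), 'orientation': array([-0.0539,  0.7085, -0.7028,  0.0346])}
top bottle_red 0.45 [340.9, 164.8] 386
top bottle_blue 0.73 [315.7, 162.0] 519
top bottle_yellow 0.8 [367.6, 163.9] 520
top jar_brown 0.85 [340.9, 162.5] 330
top jar_black 0.81 [369.1, 202.8] 379
top jar_cream 0.82 [303.6, 200.9] 364
top jar_cream 0.75 [254.2, 199.6] 747
top jar_cream 0.51 [257.8, 235.3] 220
top jar_cream 0.37 [467.9, 239.6] 777
[... 572 characters left out ...]
w 0.74 [271.7, 193.9] 1370
side bottle_yellow 0.52 [343.1, 350.1] 2588
side jar_brown 0.41 [290.4, 193.0] 85
side jar_black 0.61 [320.9, 176.1] 302
side jar_cream 0.93 [352.9, 264.4] 429
side jar_cream 0.69 [313.1, 220.8] 526
side jar_cream 0.63 [311.2, 264.1] 1436
side supply_tray 0.97 [294.9, 225.9] 2021
side side_tray 0.79 [351.3, 138.0] 2826
side saucer 0.61 [344.7, 350.8] 2528
wrist {'camera_matrix': array([[299.6572,   0.    , 320.4565],
       [  0.    , 299.6572, 200.6141],
       [  0.    ,   0.    ,   1.    ]]), 'k1': -0.0583604918996654, 'origin': array([ 0.3337, -0.6204,  0.3835]), 'orientation': array([ 0.115 ,  0.8203, -0.5549, -0.0779])}
wrist side_tray 0.74 [132.7, 21.6] 5518
```

View pics/top0.png

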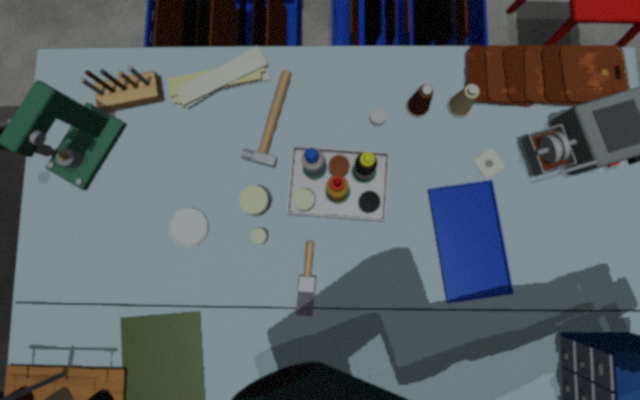

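View pics/side0.png

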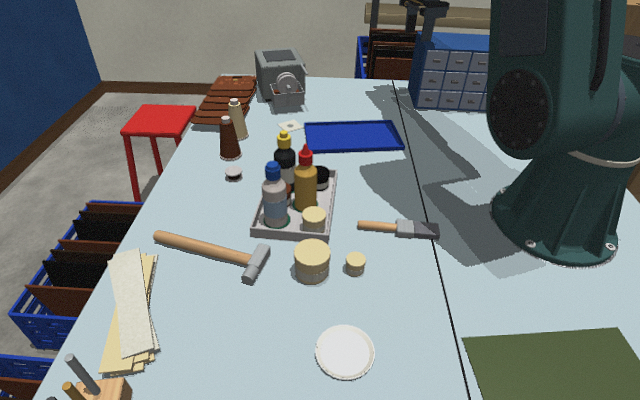

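```bash
python3 - <<'E'
import cv2
im=cv2.imread('pics/top0.png')
cv2.imwrite('pics/top0c.png',cv2.resize(im[120:280,220:420],None,fx=4,fy=3.75,interpolation=cv2.INTER_CUBIC)[:600])
E
```

```text
(no output)
```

View pics/top0c.png

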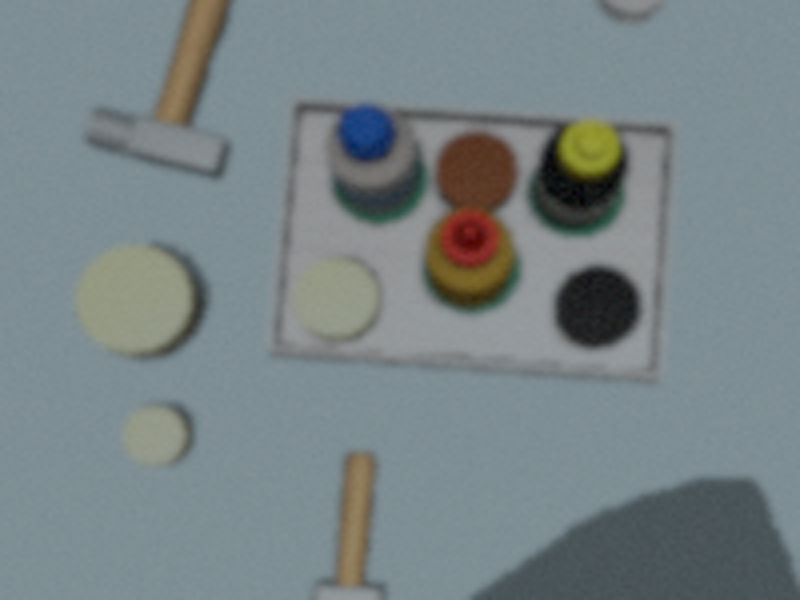

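The top view shows red in the middle near pad (337,189), blue at far-left (312,160), yellow at far-right (367,165) and brown between them (340,163). The blue tray is on the right at (470,240), the saucer on the left at (188,228), and cream is the middle-sized jar in the tray at (304,200). Next I'll measure.

```bash
cat > m.py <<'E'
from h import *
np.set_printoptions(precision=4,suppress=True)
r.snapshot('top');cal=r.get_calibration('top')
def best(n,k=0): return r.masks_of('top',n)[k]
def hullrect(m,z):
    c=max(cv2.findContours(m.astype(np.uint8),0,cv2.CHAIN_APPROX_NONE)[0],key=cv2.contourArea)[:,0,:]
    P=np.array([onz(cal,p,z)[:2] for p in c]);return cv2.minAreaRect((P*1000).astype(np.float32))
for n,z in [('side_tray',.014),('supply_tray',.028),('saucer',.008),('jar_brown',.044),('jar_black',.044),('jar_cream',.044)]:
    b=best(n); print(n,b['p'],hullrect(b['mask'],z), onz(cal,b['pixel'],z))
for n,px,z in [('TL',(297,103),.028),('TR',(670,128),.028),('BR',(657,377),.028),('BL',(274,353),.028),('bluecap',(366,131),.154),('redtip',(470,233),.168),('yell',(591,146),.158),('brown',(477,172),.044),('black',(597,305),.044),('cream',(337,298),.044)]:
    print(n,onz(cal,(220+px[0]/4-.4,120+px[1]/3.75-.4),z))
E
python3 m.py
```

```text
side_tray 0.85 ((465.00860595703125, -340.9151306152344), (281.739501953125, 165.55030822753906), 8.297992706298828) [ 0.4653 -0.342   0.014 ]
supply_tray 0.94 ((603.47607421875, -22.584793090820312), (243.36009216308594, 176.00894165039062), 86.24363708496094) [ 0.5979 -0.0431  0.028 ]
saucer 0.67 ((491.8902587890625, 353.9306945800781), (97.90789031982422, 98.02188873291016), 20.906068801879883) [0.4933 0.3513 0.008 ]
jar_brown 0.83 ((645.1253662109375, -23.182531356811523), (49.52774429321289, 50.63466262817383), 83.87210083007812) [ 0.6397 -0.0246  0.044 ]
jar_black 0.79 ((555.9752807617188, -96.59383392333984), (48.97700119018555, 52.928043365478516), 45.22834014892578) [ 0.5564 -0.0997  0.044 ]
jar_cream 0.78 ((558.5029296875, 60.547142028808594), (50.82564163208008, 53.12995529174805), 0.4319797158241272) [0.5553 0.0621 0.044 ]
TL [0.6911 0.089  0.028 ]
TR [ 0.6751 -0.1415  0.028 ]
BR [ 0.5114 -0.1323  0.028 ]
BL [0.5251 0.0999 0.028 ]
bluecap [0.6443 0.0383 0.154 ]
redtip [ 0.5826 -0.0185  0.168 ]
yell [ 0.6351 -0.0834  0.158 ]
brown [ 0.642  -0.0228  0.044 ]
black [ 0.556 -0.095  0.044]
cream [0.5595 0.0609 0.044 ]
```

```bash
cat > g.py <<'E'
from h import *
np.set_printoptions(precision=4,suppress=True)
import sys
def go(x,y,z,yaw=None):
    """yaw deg: direction of jaw axis (tool y) in world, mod 180"""
    o=r.get_obs();M=q2R(o['orientation']);p=o['eef_pos']
    d=M.T@(np.array([x,y,z])-p)*1000
    cur=np.degrees(np.arctan2(M[1,1],M[0,1]))
    s='t=%.2f pos=%s jaw=%.1f tilt=%.2f gap=%.3f F=%s q=%s'%(o['t'],p,cur,np.degrees(np.arccos(-M[2,0])),o['finger_gap'],o['ft_force'],o['joint_pos'])
    print(s);print('M',M.round(3).tolist())
    w=np.zeros(3)
    if yaw is not None:
        opts=[(yaw-cur+180*k+720)%360-180 for k in range(2)]
        for op in sorted(opts,key=abs):
            a=np.radians(cur+op);T=np.array([[0,0,-1.],[np.cos(a),np.sin(a),0]]).T
            T=np.c_[T,np.cross(T[:,0],T[:,1])]
            w=np.degrees(R.from_matrix(M.T@T).as_rotvec())
            print('w',w.round(2))
    print('d',d.round(1))
if __name__=='__main__':
    go(*[float(a) for a in sys.argv[1:]])
E
python3 g.py 0.584 -0.02 0.22 86.2
```

```text
t=1.85 pos=[ 0.2608 -0.6496  0.2139] jaw=-68.1 tilt=0.00 gap=1.000 F=[-0.2834 -0.2264 -0.4286] q=[-1.2223  0.3789  1.7342 -0.      1.0285 -0.0333]
M [[-0.0, 0.373, -0.928], [0.0, -0.928, -0.373], [-1.0, -0.0, 0.0]]
w [25.68  0.    0.  ]
w [-154.32   -0.      0.  ]
d [  -6.1 -463.9 -534.5]
```

{"api": "apply_moves", "payload": {
  "deltas": [
    {"dx":-20,"dy":-15,"dz":-17,"claw":1},
    {"dx":-40,"dy":-45,"dz":-50,"claw":1},
    {"dx":-66,"dy":-464,"dz":-475,"wx":25.7,"claw":1},
    {"dx":-66,"dy":-464,"dz":-475,"wx":25.7,"claw":1},
    {"dx":-66,"dy":-464,"dz":-475,"wx":25.7,"claw":1},
    {"dx":-66,"dy":-464,"dz":-475,"wx":25.7,"claw":1},
    {"dx":-66,"dy":-464,"dz":-475,"wx":25.7,"claw":1},
    {"dx":-66,"dy":-464,"dz":-475,"wx":25.7,"claw":1},
    {"dx":-66,"dy":-464,"dz":-475,"wx":25.7,"claw":1},
    {"dx":-66,"dy":-464,"dz":-475,"wx":25.7,"claw":1},
    {"dx":-66,"dy":-464,"dz":-475,"wx":25.7,"claw":1},
    {"dx":-66,"dy":-464,"dz":-475,"wx":25.7,"claw":1}
  ]
}}

```text
invalid input at $.deltas[0]: expected keys dx, dy, dz, wx, wy, wz, claw
```

```bash
python3 g.py 0.52 -0.02 0.28 86.2
```

```text
t=1.85 pos=[ 0.2608 -0.6496  0.2139] jaw=-68.1 tilt=0.00 gap=1.000 F=[-0.2834 -0.2264 -0.4286] q=[-1.2223  0.3789  1.7342 -0.      1.0285 -0.0333]
M [[-0.0, 0.373, -0.928], [0.0, -0.928, -0.373], [-1.0, -0.0, 0.0]]
w [25.68  0.    0.  ]
w [-154.32   -0.      0.  ]
d [ -66.1 -487.7 -475.1]
```

{"api": "apply_moves", "payload": {
  "deltas": [
    {"dx":-20,"dy":-15,"dz":-15,"wx":0,"wy":0,"wz":0,"claw":1},
    {"dx":-40,"dy":-45,"dz":-45,"wx":4,"wy":0,"wz":0,"claw":1},
    {"dx":-66,"dy":-488,"dz":-475,"wx":25.7,"wy":0,"wz":0,"claw":1},
    {"dx":-66,"dy":-488,"dz":-475,"wx":25.7,"wy":0,"wz":0,"claw":1},
    {"dx":-66,"dy":-488,"dz":-475,"wx":25.7,"wy":0,"wz":0,"claw":1},
    {"dx":-66,"dy":-488,"dz":-475,"wx":25.7,"wy":0,"wz":0,"claw":1},
    {"dx":-66,"dy":-488,"dz":-475,"wx":25.7,"wy":0,"wz":0,"claw":1},
    {"dx":-66,"dy":-488,"dz":-475,"wx":25.7,"wy":0,"wz":0,"claw":1},
    {"dx":-66,"dy":-488,"dz":-475,"wx":25.7,"wy":0,"wz":0,"claw":1},
    {"dx":-66,"dy":-488,"dz":-475,"wx":25.7,"wy":0,"wz":0,"claw":1},
    {"dx":-66,"dy":-488,"dz":-475,"wx":25.7,"wy":0,"wz":0,"claw":1},
    {"dx":-66,"dy":-488,"dz":-475,"wx":25.7,"wy":0,"wz":0,"claw":1}
  ]
}}

```text
t: 3.05
eef_pos: [0.4756, -0.1268, 0.2754]
orientation: [-0.024, 0.707, -0.024, -0.706]
ft_force: [0.8, -0.2, -0.8]
finger_gap: 1.002
```

```bash
python3 g.py 0.52 -0.02 0.28 86.2
```

```text
t=3.05 pos=[ 0.4756 -0.1268  0.2754] jaw=-93.8 tilt=0.05 gap=1.002 F=[ 0.8069 -0.1867 -0.8378] q=[-0.308  -0.0358  2.1036  0.      1.0729  1.3297]
M [[0.001, -0.067, -0.998], [-0.0, -0.998, 0.067], [-1.0, 0.0, -0.001]]
w [-0.03 -0.05 -0.01]
w [179.97  -0.02   0.07]
d [  -4.5 -109.5  -37.2]
```

{"api": "apply_moves", "payload": {
  "deltas": [
    {"dx":0,"dy":-100,"dz":-32,"wx":0,"wy":0,"wz":0,"claw":1},
    {"dx":0,"dy":-100,"dz":-32,"wx":0,"wy":0,"wz":0,"claw":1},
    {"dx":0,"dy":-100,"dz":-32,"wx":0,"wy":0,"wz":0,"claw":1},
    {"dx":0,"dy":-100,"dz":-32,"wx":0,"wy":0,"wz":0,"claw":1},
    {"dx":0,"dy":-100,"dz":-32,"wx":0,"wy":0,"wz":0,"claw":1}
  ]
}}

```text
t: 3.55
eef_pos: [0.5134, -0.0318, 0.2749]
orientation: [0.024, -0.707, 0.024, 0.707]
ft_force: [2.0, 0.2, -0.1]
finger_gap: 1.004
```

```bash
python3 - <<'E'
from g import *
cal=r.get_calibration('wrist');snap('wrist','w1.png');print(cal['origin'],cal['orientation'])
for n in ['bottle_red','bottle_blue','bottle_yellow','jar_brown','jar_black','jar_cream','supply_tray']:
    for m in r.masks_of('wrist',n): print(n,round(m['p'],2),m['pixel'],m['mask'].sum())
go(.584,-.02,.12,86.2)
for n,P in dict(red=(.584,-.02,.172),blue=(.6443,.0375,.158),yel=(.6355,-.085,.162),brown=(.643,-.0245,.048),c1=(.691,.089,.028),c2=(.6751,-.1415,.028)).items(): print(n,proj(cal,P))
E
```

```text
[ 0.5917 -0.0368  0.4445] [-0.0949 -0.6762  0.7234  0.1016]
bottle_red 0.95 [304.3, 121.1] 1716
bottle_blue 0.89 [247.4, 67.0] 2607
bottle_yellow 0.92 [361.9, 67.4] 2224
jar_brown 0.95 [306.9, 72.0] 1396
jar_black 0.91 [364.7, 138.4] 1264
jar_cream 0.85 [165.6, 150.6] 2770
jar_cream 0.65 [185.8, 211.4] 684
jar_cream 0.63 [246.7, 140.0] 1310
supply_tray 0.96 [322.7, 107.6] 12581
t=3.95 pos=[ 0.5136 -0.0316  0.275 ] jaw=-93.9 tilt=0.00 gap=1.004 F=[-0.8072 -0.4233  0.4819] q=[-0.1068  0.0063  2.063   0.      1.0722  1.5316]
M [[0.0, -0.068, -0.998], [0.0, -0.998, 0.068], [-1.0, -0.0, -0.0]]
w [-0.07 -0.    0.  ]
w [179.93   0.     0.  ]
d [155.  -16.3 -69.4]
red [302.1966 125.4899]
blue [233.4294  60.9912]
yel [372.0535  60.3459]
brown [307.8292  73.4481]
c1 [217.5432  43.4499]
c2 [397.7545  43.2064]
```

View pics/w1.png

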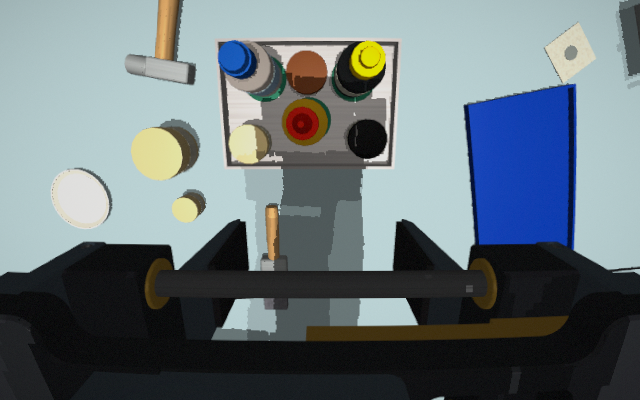

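```bash
python3 - <<'E'
import cv2
im=cv2.imread('pics/w1.png')
cv2.imwrite('pics/w1c.png',cv2.resize(im[30:180,210:410],None,fx=4,fy=4,interpolation=cv2.INTER_CUBIC))
E
```

```text
(no output)
```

View pics/w1c.png

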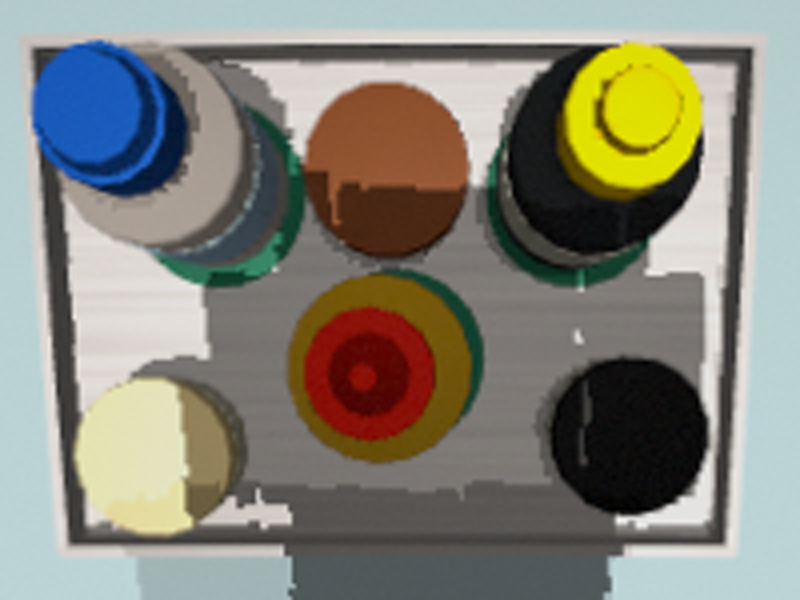

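```bash
python3 - <<'E'
from g import *
cal=r.get_calibration('wrist')
D={'blue':(90,108,.158),'redtip':(363,378,.172),'redcol':(368,374,.150),'yelnib':(645,106,.162),'yelcol':(635,117,.150),'brown':(387,170,.048),'black':(630,435,.048),'cream':(155,455,.048)}
C=[(20,38),(768,38),(735,555),(60,555)]
f=lambda x,y,z:onz(cal,(210+(x+.5)/4-.5,30+(y+.5)/4-.5),z)
cs=np.array([f(x,y,.028) for x,y in C]);print(cs)
c=cs.mean(0)[:2];a=cs[0]-cs[3]+cs[1]-cs[2];yaw=np.arctan2(a[1],a[0]);b=cs[0]-cs[1]+cs[3]-cs[2];print('c',c,np.degrees(yaw),np.degrees(np.arctan2(-b[0],b[1])),np.linalg.norm(a)/2,np.linalg.norm(b)/2)
Rm=np.array([[np.cos(yaw),-np.sin(yaw)],[np.sin(yaw),np.cos(yaw)]])
for n,v in D.items():
    p=f(*v)[:2];print(n,p,'in tray',(Rm.T@(p-c)*1000).round(1))
for n,v in dict(red=(-18,0),blue=(38,62),yel=(38,-62)).items(): print(n,c+Rm@np.array(v)/1000)
E
```

```text
[[ 0.6969  0.0922  0.028 ]
 [ 0.68   -0.1465  0.028 ]
 [ 0.5131 -0.1341  0.028 ]
 [ 0.5294  0.1034  0.028 ]]
c [ 0.6048 -0.0213] -4.02416133037751 -3.992636094301801 0.16759953084795648 0.23866683393806157
blue [0.6484 0.0383] in tray [39.2 62.5]
redtip [ 0.5855 -0.0183] in tray [-19.5   1.6]
redcol [ 0.5859 -0.0181] in tray [-19.1   1.8]
yelnib [ 0.6393 -0.084 ] in tray [ 38.8 -60.2]
yelcol [ 0.6391 -0.0836] in tray [ 38.5 -59.8]
brown [ 0.645  -0.0227] in tray [40.1  1.4]
black [ 0.5588 -0.0953] in tray [-40.8 -77.1]
cream [0.5631 0.0602] in tray [-47.4  78.4]
red [ 0.5869 -0.02  ]
blue [0.6471 0.0379]
yel [ 0.6384 -0.0858]
```

```bash
python3 g.py .5855 -.0183 .119 86
```

```text
t=3.95 pos=[ 0.5136 -0.0316  0.275 ] jaw=-93.9 tilt=0.00 gap=1.004 F=[-0.8072 -0.4233  0.4819] q=[-0.1068  0.0063  2.063   0.      1.0722  1.5316]
M [[0.0, -0.068, -0.998], [0.0, -0.998, 0.068], [-1.0, -0.0, -0.0]]
w [ 0.13 -0.    0.  ]
w [-179.87   -0.     -0.  ]
d [156.  -18.1 -70.8]
```

{"api": "apply_moves", "payload": {
  "deltas": [
    {"dx":20,"dy":-18,"dz":-35,"wx":0,"wy":0,"wz":0,"claw":1},
    {"dx":45,"dy":-18,"dz":-71,"wx":0,"wy":0,"wz":0,"claw":1},
    {"dx":75,"dy":-18,"dz":-71,"wx":0,"wy":0,"wz":0,"claw":1},
    {"dx":100,"dy":-18,"dz":-71,"wx":0,"wy":0,"wz":0,"claw":1},
    {"dx":125,"dy":-18,"dz":-71,"wx":0,"wy":0,"wz":0,"claw":1},
    {"dx":145,"dy":-18,"dz":-71,"wx":0,"wy":0,"wz":0,"claw":1},
    {"dx":156,"dy":-18,"dz":-71,"wx":0,"wy":0,"wz":0,"claw":1},
    {"dx":156,"dy":-18,"dz":-71,"wx":0,"wy":0,"wz":0,"claw":1}
  ]
}}

```text
t: 4.75
eef_pos: [0.585, -0.018, 0.1178]
orientation: [0.024, -0.706, 0.024, 0.707]
ft_force: [-1.0, 0.0, -0.8]
finger_gap: 1.003
```

```bash
python3 -c "
from g import *
snap('wrist','w2.png');snap('side','s2.png')"; python3 g.py .5855 -.0183 .119 86; python3 -c "
import cv2,numpy as np
a=cv2.imread('pics/w2.png');b=cv2.imread('pics/s2.png')
cv2.imwrite('pics/m2.png',np.vstack([cv2.resize(a,(480,300)),cv2.resize(b,(480,300))]))"
```

```text
t=4.85 pos=[ 0.5862 -0.018   0.1197] jaw=-93.8 tilt=0.04 gap=1.002 F=[ 1.0112 -0.1607  1.0476] q=[-0.0705  0.3346  2.0057  0.      0.8007  1.5671]
M [[0.001, -0.067, -0.998], [-0.0, -0.998, 0.067], [-1.0, -0.0, -0.001]]
w [ 0.17 -0.04  0.  ]
w [-179.83   -0.     -0.06]
d [0.7 0.3 0.7]
```

View pics/m2.png

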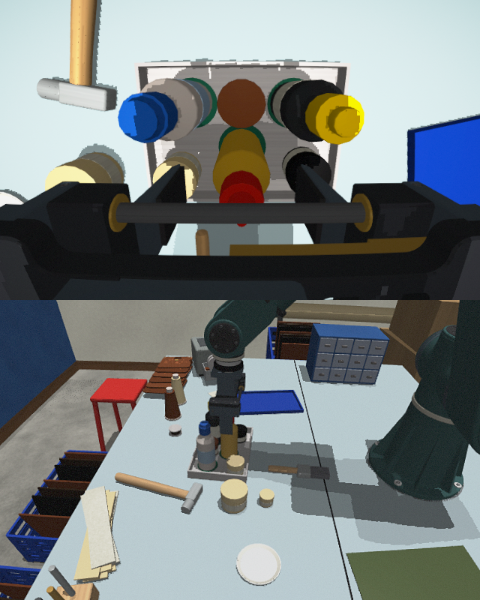

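The red collar sits centred between the fingers in the wrist image, so I'll close.

{"api": "apply_moves", "payload": {
  "deltas": [
    {"dx":0,"dy":0,"dz":0,"wx":0,"wy":0,"wz":0,"claw":-1},
    {"dx":0,"dy":0,"dz":0,"wx":0,"wy":0,"wz":0,"claw":-1},
    {"dx":0,"dy":0,"dz":0,"wx":0,"wy":0,"wz":0,"claw":-1},
    {"dx":0,"dy":0,"dz":0,"wx":0,"wy":0,"wz":0,"claw":-1},
    {"dx":0,"dy":0,"dz":0,"wx":0,"wy":0,"wz":0,"claw":-1},
    {"dx":0,"dy":0,"dz":0,"wx":0,"wy":0,"wz":0,"claw":-1},
    {"dx":0,"dy":0,"dz":0,"wx":0,"wy":0,"wz":0,"claw":-1},
    {"dx":0,"dy":0,"dz":0,"wx":0,"wy":0,"wz":0,"claw":-1}
  ]
}}

```text
t: 5.65
eef_pos: [0.5858, -0.0179, 0.119]
orientation: [0.024, -0.707, 0.024, 0.707]
ft_force: [0.1, -0.1, 0.2]
finger_gap: 0.345
```

```bash
python3 g.py .5855 -.0183 .119 86;python3 g.py .544 -.329 .31 98.3
```

```text
t=5.65 pos=[ 0.5858 -0.0179  0.119 ] jaw=-93.8 tilt=0.00 gap=0.345 F=[ 0.0935 -0.0584  0.2303] q=[-0.0704  0.3354  2.0063 -0.0001  0.7999  1.5672]
M [[-0.0, -0.067, -0.998], [-0.0, -0.998, 0.067], [-1.0, 0.0, 0.0]]
w [ 0.18  0.   -0.  ]
w [-179.82    0.      0.  ]
d [-0.   0.4  0.3]
t=5.65 pos=[ 0.5858 -0.0179  0.119 ] jaw=-93.8 tilt=0.00 gap=0.345 F=[ 0.0935 -0.0584  0.2303] q=[-0.0704  0.3354  2.0063 -0.0001  0.7999  1.5672]
M [[-0.0, -0.067, -0.998], [-0.0, -0.998, 0.067], [-1.0, 0.0, 0.0]]
w [-12.12   0.    -0.  ]
w [167.88  -0.    -0.  ]
d [-191.   313.2   21. ]
```

{"api": "apply_moves", "payload": {
  "deltas": [
    {"dx":-8,"dy":0,"dz":0,"wx":0,"wy":0,"wz":0,"claw":-1},
    {"dx":-25,"dy":0,"dz":0,"wx":0,"wy":0,"wz":0,"claw":-1},
    {"dx":-50,"dy":0,"dz":0,"wx":0,"wy":0,"wz":0,"claw":-1},
    {"dx":-80,"dy":0,"dz":0,"wx":0,"wy":0,"wz":0,"claw":-1},
    {"dx":-110,"dy":0,"dz":0,"wx":0,"wy":0,"wz":0,"claw":-1},
    {"dx":-140,"dy":0,"dz":0,"wx":0,"wy":0,"wz":0,"claw":-1},
    {"dx":-165,"dy":0,"dz":0,"wx":0,"wy":0,"wz":0,"claw":-1},
    {"dx":-183,"dy":8,"dz":0,"wx":0,"wy":0,"wz":0,"claw":-1},
    {"dx":-190,"dy":25,"dz":2,"wx":0,"wy":0,"wz":0,"claw":-1},
    {"dx":-190,"dy":50,"dz":4,"wx":0,"wy":0,"wz":0,"claw":-1},
    {"dx":-190,"dy":80,"dz":6,"wx":0,"wy":0,"wz":0,"claw":-1},
    {"dx":-190,"dy":110,"dz":8,"wx":0,"wy":0,"wz":0,"claw":-1}
  ]
}}

```text
t: 6.85
eef_pos: [0.5695, -0.1287, 0.3084]
orientation: [0.024, -0.706, 0.023, 0.707]
ft_force: [0.9, -0.2, -1.9]
finger_gap: 0.342
```

```bash
python3 g.py .544 -.329 .31
```

```text
t=6.85 pos=[ 0.5695 -0.1287  0.3084] jaw=-93.8 tilt=0.06 gap=0.342 F=[ 0.857  -0.1711 -1.9472] q=[-0.2622  0.0944  1.9062 -0.0001  1.142   1.3752]
M [[-0.001, -0.067, -0.998], [0.0, -0.998, 0.067], [-1.0, -0.0, 0.001]]
d [ -1.6 201.5  12.1]
```

{"api": "apply_moves", "payload": {
  "deltas": [
    {"dx":0,"dy":35,"dz":2,"wx":0,"wy":0,"wz":0,"claw":-1},
    {"dx":0,"dy":70,"dz":4,"wx":0,"wy":0,"wz":0,"claw":-1},
    {"dx":0,"dy":105,"dz":6,"wx":0,"wy":0,"wz":0,"claw":-1},
    {"dx":0,"dy":140,"dz":8,"wx":0,"wy":0,"wz":0,"claw":-1},
    {"dx":0,"dy":170,"dz":10,"wx":0,"wy":0,"wz":0,"claw":-1},
    {"dx":10,"dy":190,"dz":12,"wx":0,"wy":0,"wz":0,"claw":-1},
    {"dx":30,"dy":202,"dz":12,"wx":0,"wy":0,"wz":0,"claw":-1},
    {"dx":60,"dy":202,"dz":12,"wx":0,"wy":0,"wz":0,"claw":-1},
    {"dx":90,"dy":202,"dz":12,"wx":0,"wy":0,"wz":0,"claw":-1},
    {"dx":120,"dy":202,"dz":12,"wx":0,"wy":0,"wz":0,"claw":-1},
    {"dx":140,"dy":202,"dz":12,"wx":0,"wy":0,"wz":0,"claw":-1},
    {"dx":150,"dy":202,"dz":12,"wx":0,"wy":0,"wz":0,"claw":-1}
  ]
}}

```text
t: 8.05
eef_pos: [0.5434, -0.3272, 0.1559]
orientation: [0.024, -0.706, 0.023, 0.708]
ft_force: [-0.4, 0.8, -2.5]
finger_gap: 0.344
```

```bash
python3 g.py .544 -.329 .12;python3 - <<'E'
from g import *
snap('top','t3.png');snap('wrist','w3.png')
a=cv2.imread('pics/t3.png');b=cv2.imread('pics/w3.png')
cv2.imwrite('pics/m3.png',np.vstack([cv2.resize(a,(480,300)),cv2.resize(b,(480,300))]))
E
```

```text
t=8.05 pos=[ 0.5434 -0.3272  0.1559] jaw=-93.8 tilt=0.22 gap=0.344 F=[-0.4175  0.7721 -2.473 ] q=[-0.5787  0.3521  1.8954  0.0001  0.898   1.0589]
M [[-0.003, -0.067, -0.998], [0.002, -0.998, 0.067], [-1.0, -0.002, 0.003]]
d [35.9  1.9 -0.9]
```

View pics/m3.png

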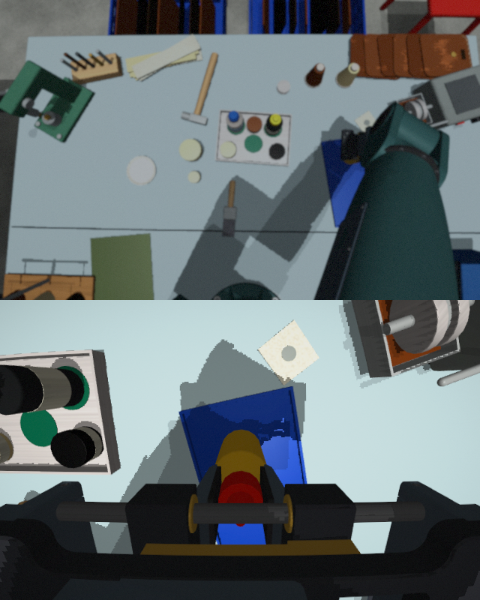

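{"api": "apply_moves", "payload": {
  "deltas": [
    {"dx":15,"dy":0,"dz":0,"wx":0,"wy":0,"wz":0,"claw":-1},
    {"dx":27,"dy":0,"dz":0,"wx":0,"wy":0,"wz":0,"claw":-1},
    {"dx":33,"dy":0,"dz":0,"wx":0,"wy":0,"wz":0,"claw":-1},
    {"dx":36,"dy":0,"dz":0,"wx":0,"wy":0,"wz":0,"claw":-1},
    {"dx":36,"dy":0,"dz":0,"wx":0,"wy":0,"wz":0,"claw":-1},
    {"dx":36,"dy":0,"dz":0,"wx":0,"wy":0,"wz":0,"claw":-1}
  ]
}}

```text
t: 8.75
eef_pos: [0.5452, -0.328, 0.1234]
orientation: [-0.023, 0.707, -0.024, -0.707]
ft_force: [-0.3, 0.4, -2.0]
finger_gap: 0.344
```

```bash
python3 g.py .544 -.329 .119
```

```text
t=8.75 pos=[ 0.5452 -0.328   0.1234] jaw=-93.8 tilt=0.03 gap=0.344 F=[-0.2952  0.4493 -2.0121] q=[-0.5782  0.398   1.9031  0.      0.8399  1.0593]
M [[0.0, -0.067, -0.998], [-0.0, -0.998, 0.067], [-1.0, 0.0, -0.0]]
d [4.4 1.1 1.2]
```

Still 4 mm up (weight shows −2 N). I'll lower that, then release and lift.

{"api": "apply_moves", "payload": {
  "deltas": [
    {"dx":2,"dy":0,"dz":0,"wx":0,"wy":0,"wz":0,"claw":-1},
    {"dx":4,"dy":0,"dz":0,"wx":0,"wy":0,"wz":0,"claw":-1},
    {"dx":4,"dy":0,"dz":0,"wx":0,"wy":0,"wz":0,"claw":-1},
    {"dx":4,"dy":0,"dz":0,"wx":0,"wy":0,"wz":0,"claw":-0.1},
    {"dx":4,"dy":0,"dz":0,"wx":0,"wy":0,"wz":0,"claw":0.3},
    {"dx":4,"dy":0,"dz":0,"wx":0,"wy":0,"wz":0,"claw":0.6},
    {"dx":4,"dy":0,"dz":0,"wx":0,"wy":0,"wz":0,"claw":0.6},
    {"dx":4,"dy":0,"dz":0,"wx":0,"wy":0,"wz":0,"claw":0.6},
    {"dx":-10,"dy":0,"dz":0,"wx":0,"wy":0,"wz":0,"claw":0.6},
    {"dx":-40,"dy":0,"dz":0,"wx":0,"wy":0,"wz":0,"claw":0.6},
    {"dx":-80,"dy":0,"dz":0,"wx":0,"wy":0,"wz":0,"claw":0.8},
    {"dx":-110,"dy":0,"dz":0,"wx":0,"wy":0,"wz":0,"claw":1}
  ]
}}

```text
t: 9.95
eef_pos: [0.5454, -0.3281, 0.2363]
orientation: [-0.023, 0.707, -0.024, -0.706]
ft_force: [0.4, 0.4, 0.2]
finger_gap: 0.947
```

```bash
python3 g.py .638 -.084 .20;python3 - <<'E'
from g import *
snap('wrist','w4.png')
E
```

```text
t=9.95 pos=[ 0.5454 -0.3281  0.2363] jaw=-93.8 tilt=0.11 gap=0.947 F=[0.3561 0.4373 0.1515] q=[-0.5782  0.255   1.8559  0.      1.0289  1.0593]
M [[0.002, -0.067, -0.998], [-0.001, -0.998, 0.067], [-1.0, 0.001, -0.002]]
d [  36.2 -249.8  -76.1]
```

View pics/w4.png

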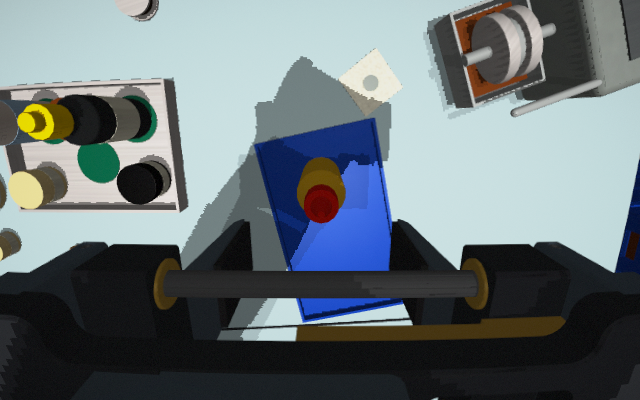

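Red stands upright in the blue tray. Now yellow.

{"api": "apply_moves", "payload": {
  "deltas": [
    {"dx":0,"dy":-15,"dz":-5,"wx":0,"wy":0,"wz":0,"claw":1},
    {"dx":0,"dy":-50,"dz":-15,"wx":0,"wy":0,"wz":0,"claw":1},
    {"dx":0,"dy":-95,"dz":-30,"wx":0,"wy":0,"wz":0,"claw":1},
    {"dx":0,"dy":-140,"dz":-43,"wx":0,"wy":0,"wz":0,"claw":1},
    {"dx":0,"dy":-185,"dz":-56,"wx":0,"wy":0,"wz":0,"claw":1},
    {"dx":0,"dy":-225,"dz":-69,"wx":0,"wy":0,"wz":0,"claw":1},
    {"dx":10,"dy":-250,"dz":-76,"wx":0,"wy":0,"wz":0,"claw":1},
    {"dx":25,"dy":-250,"dz":-76,"wx":0,"wy":0,"wz":0,"claw":1},
    {"dx":36,"dy":-250,"dz":-76,"wx":0,"wy":0,"wz":0,"claw":1},
    {"dx":36,"dy":-250,"dz":-76,"wx":0,"wy":0,"wz":0,"claw":1}
  ]
}}

```text
t: 11.0
eef_pos: [0.636, -0.0838, 0.1947]
orientation: [0.024, -0.705, 0.024, 0.708]
ft_force: [0.4, -0.4, 0.3]
finger_gap: 1.003
```

```bash
python3 g.py .638 -.084 .119;python3 - <<'E'
from g import *
snap('wrist','w5.png')
E
```

```text
t=11.00 pos=[ 0.636  -0.0838  0.1947] jaw=-93.8 tilt=0.20 gap=1.003 F=[ 0.3576 -0.3796  0.274 ] q=[-0.1673  0.3132  1.8649 -0.0001  0.9671  1.4708]
M [[-0.004, -0.067, -0.998], [0.001, -0.998, 0.067], [-1.0, -0.0, 0.004]]
d [75.7  0.1 -2.3]
```

View pics/w5.png

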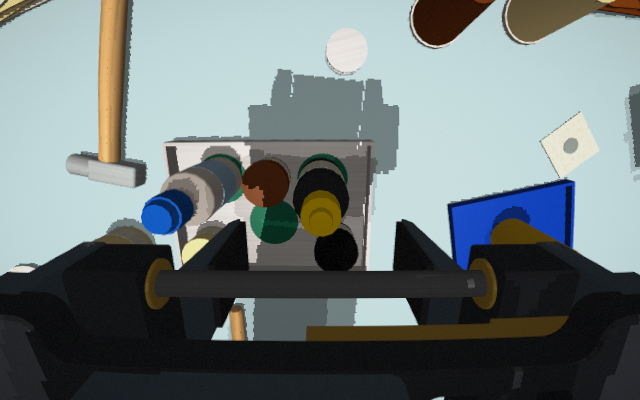

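{"api": "apply_moves", "payload": {
  "deltas": [
    {"dx":12,"dy":0,"dz":0,"wx":0,"wy":0,"wz":0,"claw":1},
    {"dx":35,"dy":0,"dz":0,"wx":0,"wy":0,"wz":0,"claw":1},
    {"dx":58,"dy":0,"dz":0,"wx":0,"wy":0,"wz":0,"claw":1},
    {"dx":73,"dy":0,"dz":0,"wx":0,"wy":0,"wz":0,"claw":1},
    {"dx":80,"dy":0,"dz":0,"wx":0,"wy":0,"wz":0,"claw":1},
    {"dx":80,"dy":0,"dz":0,"wx":0,"wy":0,"wz":0,"claw":1},
    {"dx":80,"dy":0,"dz":0,"wx":0,"wy":0,"wz":0,"claw":1}
  ]
}}

```text
t: 11.75
eef_pos: [0.638, -0.0837, 0.1177]
orientation: [-0.024, 0.707, -0.024, -0.706]
ft_force: [0.6, 0.7, 0.6]
finger_gap: 1.004
```

```bash
python3 g.py .638 -.084 .119
```

```text
t=11.75 pos=[ 0.638  -0.0837  0.1177] jaw=-93.8 tilt=0.05 gap=1.004 F=[0.5733 0.6924 0.5517] q=[-0.1667  0.4157  1.8897 -0.      0.8353  1.471 ]
M [[0.001, -0.067, -0.998], [-0.0, -0.998, 0.067], [-1.0, 0.0, -0.001]]
d [-1.3  0.3 -0. ]
```

{"api": "apply_moves", "payload": {
  "deltas": [
    {"dx":-1,"dy":0,"dz":0,"wx":0,"wy":0,"wz":0,"claw":-1},
    {"dx":-1,"dy":0,"dz":0,"wx":0,"wy":0,"wz":0,"claw":-1},
    {"dx":-1,"dy":0,"dz":0,"wx":0,"wy":0,"wz":0,"claw":-1},
    {"dx":-1,"dy":0,"dz":0,"wx":0,"wy":0,"wz":0,"claw":-1},
    {"dx":-1,"dy":0,"dz":0,"wx":0,"wy":0,"wz":0,"claw":-1},
    {"dx":-1,"dy":0,"dz":0,"wx":0,"wy":0,"wz":0,"claw":-1},
    {"dx":-1,"dy":0,"dz":0,"wx":0,"wy":0,"wz":0,"claw":-1},
    {"dx":-1,"dy":0,"dz":0,"wx":0,"wy":0,"wz":0,"claw":-1}
  ]
}}

```text
t: 12.55
eef_pos: [0.6375, -0.0835, 0.118]
orientation: [0.024, -0.707, 0.024, 0.707]
ft_force: [0.3, -0.8, -0.7]
finger_gap: 0.338
```

```bash
python3 g.py .465 -.341 .31
```

```text
t=12.55 pos=[ 0.6375 -0.0835  0.118 ] jaw=-93.8 tilt=0.00 gap=0.338 F=[ 0.3203 -0.8067 -0.7209] q=[-0.1665  0.415   1.8902 -0.      0.8364  1.471 ]
M [[-0.0, -0.067, -0.998], [-0.0, -0.998, 0.067], [-1.0, 0.0, 0.0]]
d [-192.   268.4  155. ]
```

{"api": "apply_moves", "payload": {
  "deltas": [
    {"dx":-8,"dy":0,"dz":0,"wx":0,"wy":0,"wz":0,"claw":-1},
    {"dx":-25,"dy":0,"dz":0,"wx":0,"wy":0,"wz":0,"claw":-1},
    {"dx":-50,"dy":0,"dz":0,"wx":0,"wy":0,"wz":0,"claw":-1},
    {"dx":-80,"dy":0,"dz":0,"wx":0,"wy":0,"wz":0,"claw":-1},
    {"dx":-110,"dy":0,"dz":0,"wx":0,"wy":0,"wz":0,"claw":-1},
    {"dx":-140,"dy":0,"dz":0,"wx":0,"wy":0,"wz":0,"claw":-1},
    {"dx":-165,"dy":5,"dz":3,"wx":0,"wy":0,"wz":0,"claw":-1},
    {"dx":-183,"dy":20,"dz":12,"wx":0,"wy":0,"wz":0,"claw":-1},
    {"dx":-192,"dy":45,"dz":26,"wx":0,"wy":0,"wz":0,"claw":-1},
    {"dx":-192,"dy":75,"dz":43,"wx":0,"wy":0,"wz":0,"claw":-1},
    {"dx":-192,"dy":105,"dz":61,"wx":0,"wy":0,"wz":0,"claw":-1},
    {"dx":-192,"dy":135,"dz":78,"wx":0,"wy":0,"wz":0,"claw":-1}
  ]
}}

```text
t: 13.75
eef_pos: [0.5489, -0.2145, 0.3106]
orientation: [-0.024, 0.707, -0.024, -0.707]
ft_force: [0.2, -0.7, -2.7]
finger_gap: 0.344
```

```bash
python3 g.py .465 -.341 .31
```

```text
t=13.75 pos=[ 0.5489 -0.2145  0.3106] jaw=-93.8 tilt=0.01 gap=0.344 F=[ 0.2474 -0.6828 -2.7264] q=[-0.4119  0.1013  1.8944 -0.0001  1.1457  1.2257]
M [[0.0, -0.067, -0.998], [-0.0, -0.998, 0.067], [-1.0, 0.0, -0.0]]
d [  0.6 131.9  75.3]
```

{"api": "apply_moves", "payload": {
  "deltas": [
    {"dx":0,"dy":28,"dz":16,"wx":0,"wy":0,"wz":0,"claw":-1},
    {"dx":0,"dy":58,"dz":33,"wx":0,"wy":0,"wz":0,"claw":-1},
    {"dx":0,"dy":88,"dz":50,"wx":0,"wy":0,"wz":0,"claw":-1},
    {"dx":0,"dy":112,"dz":64,"wx":0,"wy":0,"wz":0,"claw":-1},
    {"dx":0,"dy":127,"dz":73,"wx":0,"wy":0,"wz":0,"claw":-1},
    {"dx":10,"dy":132,"dz":75,"wx":0,"wy":0,"wz":0,"claw":-1},
    {"dx":35,"dy":132,"dz":75,"wx":0,"wy":0,"wz":0,"claw":-1},
    {"dx":65,"dy":132,"dz":75,"wx":0,"wy":0,"wz":0,"claw":-1},
    {"dx":95,"dy":132,"dz":75,"wx":0,"wy":0,"wz":0,"claw":-1},
    {"dx":125,"dy":132,"dz":75,"wx":0,"wy":0,"wz":0,"claw":-1},
    {"dx":150,"dy":132,"dz":75,"wx":0,"wy":0,"wz":0,"claw":-1},
    {"dx":165,"dy":132,"dz":75,"wx":0,"wy":0,"wz":0,"claw":-1}
  ]
}}

```text
t: 14.95
eef_pos: [0.466, -0.3388, 0.1428]
orientation: [0.024, -0.706, 0.023, 0.707]
ft_force: [-0.4, 0.6, -2.1]
finger_gap: 0.343
```

```bash
python3 g.py .465 -.341 .118
```

```text
t=14.95 pos=[ 0.466  -0.3388  0.1428] jaw=-93.8 tilt=0.15 gap=0.343 F=[-0.4381  0.5961 -2.0744] q=[-0.669   0.2861  2.0181  0.0001  0.8401  0.9682]
M [[-0.002, -0.066, -0.998], [0.002, -0.998, 0.066], [-1.0, -0.002, 0.002]]
d [24.8  2.3  0.8]
```

{"api": "apply_moves", "payload": {
  "deltas": [
    {"dx":10,"dy":1,"dz":0,"wx":0,"wy":0,"wz":0,"claw":-1},
    {"dx":20,"dy":2,"dz":0,"wx":0,"wy":0,"wz":0,"claw":-1},
    {"dx":25,"dy":2,"dz":0,"wx":0,"wy":0,"wz":0,"claw":-1},
    {"dx":26,"dy":2,"dz":0,"wx":0,"wy":0,"wz":0,"claw":-1},
    {"dx":26,"dy":2,"dz":0,"wx":0,"wy":0,"wz":0,"claw":-1},
    {"dx":26,"dy":2,"dz":0,"wx":0,"wy":0,"wz":0,"claw":-1}
  ]
}}

```text
t: 15.55
eef_pos: [0.4672, -0.342, 0.1196]
orientation: [-0.023, 0.707, -0.024, -0.706]
ft_force: [-0.4, -0.3, -1.4]
finger_gap: 0.347
```

```bash
python3 g.py .465 -.341 .118
```

```text
t=15.55 pos=[ 0.4672 -0.342   0.1196] jaw=-93.8 tilt=0.06 gap=0.347 F=[-0.3811 -0.2634 -1.4403] q=[-0.6721  0.3242  2.0209  0.      0.7955  0.9655]
M [[0.001, -0.067, -0.998], [-0.001, -0.998, 0.067], [-1.0, 0.001, -0.001]]
d [ 1.6 -0.8  2.3]
```

{"api": "apply_moves", "payload": {
  "deltas": [
    {"dx":1,"dy":0,"dz":0,"wx":0,"wy":0,"wz":0,"claw":-1},
    {"dx":1,"dy":0,"dz":0,"wx":0,"wy":0,"wz":0,"claw":-1},
    {"dx":1,"dy":0,"dz":0,"wx":0,"wy":0,"wz":0,"claw":-0.1},
    {"dx":1,"dy":0,"dz":0,"wx":0,"wy":0,"wz":0,"claw":0.3},
    {"dx":1,"dy":0,"dz":0,"wx":0,"wy":0,"wz":0,"claw":0.6},
    {"dx":1,"dy":0,"dz":0,"wx":0,"wy":0,"wz":0,"claw":0.6},
    {"dx":1,"dy":0,"dz":0,"wx":0,"wy":0,"wz":0,"claw":0.6},
    {"dx":1,"dy":0,"dz":0,"wx":0,"wy":0,"wz":0,"claw":0.6},
    {"dx":-10,"dy":0,"dz":0,"wx":0,"wy":0,"wz":0,"claw":0.6},
    {"dx":-40,"dy":0,"dz":0,"wx":0,"wy":0,"wz":0,"claw":0.6},
    {"dx":-80,"dy":0,"dz":0,"wx":0,"wy":0,"wz":0,"claw":0.8},
    {"dx":-110,"dy":0,"dz":0,"wx":0,"wy":0,"wz":0,"claw":1}
  ]
}}

```text
t: 16.75
eef_pos: [0.4672, -0.3419, 0.2319]
orientation: [-0.023, 0.707, -0.024, -0.706]
ft_force: [0.4, -0.3, 0.0]
finger_gap: 0.944
```

```bash
python3 g.py .647 .038 .23;python3 - <<'E'
from g import *
snap('wrist','w6.png')
E
```

```text
t=16.75 pos=[ 0.4672 -0.3419  0.2319] jaw=-93.8 tilt=0.09 gap=0.944 F=[ 0.3874 -0.2776  0.0016] q=[-0.672   0.1676  1.9728  0.      0.9997  0.9654]
M [[0.001, -0.067, -0.998], [-0.001, -0.998, 0.067], [-1.0, 0.001, -0.001]]
d [   1.7 -391.1 -154.1]
```

View pics/w6.png

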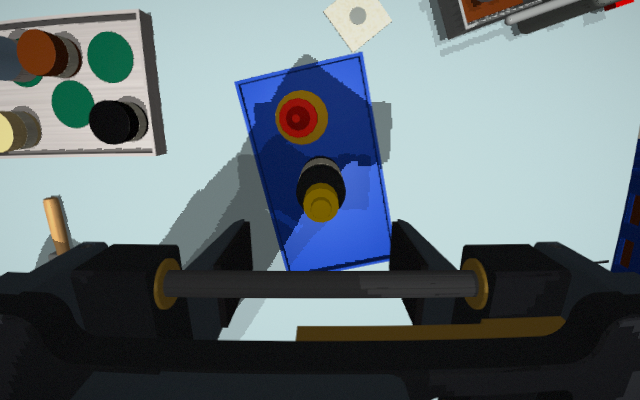

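Both bottles stand in the tray: red at (300,118), yellow at (321,200). Now blue.

{"api": "apply_moves", "payload": {
  "deltas": [
    {"dx":0,"dy":-20,"dz":-8,"wx":0,"wy":0,"wz":0,"claw":1},
    {"dx":0,"dy":-60,"dz":-24,"wx":0,"wy":0,"wz":0,"claw":1},
    {"dx":0,"dy":-100,"dz":-40,"wx":0,"wy":0,"wz":0,"claw":1},
    {"dx":0,"dy":-140,"dz":-56,"wx":0,"wy":0,"wz":0,"claw":1},
    {"dx":0,"dy":-180,"dz":-72,"wx":0,"wy":0,"wz":0,"claw":1},
    {"dx":0,"dy":-220,"dz":-88,"wx":0,"wy":0,"wz":0,"claw":1},
    {"dx":0,"dy":-260,"dz":-104,"wx":0,"wy":0,"wz":0,"claw":1},
    {"dx":0,"dy":-300,"dz":-119,"wx":0,"wy":0,"wz":0,"claw":1},
    {"dx":5,"dy":-340,"dz":-134,"wx":0,"wy":0,"wz":0,"claw":1},
    {"dx":15,"dy":-370,"dz":-146,"wx":0,"wy":0,"wz":0,"claw":1},
    {"dx":25,"dy":-391,"dz":-154,"wx":0,"wy":0,"wz":0,"claw":1},
    {"dx":30,"dy":-391,"dz":-154,"wx":0,"wy":0,"wz":0,"claw":1}
  ]
}}

```text
t: 18.0
eef_pos: [0.6472, 0.0403, 0.1986]
orientation: [0.023, -0.707, 0.023, 0.707]
ft_force: [0.3, -0.5, -0.0]
finger_gap: 1.001
```

```bash
python3 - <<'E'
from g import *
snap('wrist','w7.png')
E
python3 g.py .647 .038 .119
```

```text
t=18.05 pos=[0.6463 0.0391 0.198 ] jaw=-93.7 tilt=0.07 gap=0.999 F=[ 0.0667  0.0438 -0.7135] q=[ 0.0244  0.3175  1.8522 -0.      0.9732  1.6602]
M [[-0.001, -0.065, -0.998], [-0.0, -0.998, 0.065], [-1.0, 0.0, 0.001]]
d [79.   1.  -0.8]
```

View pics/w7.png

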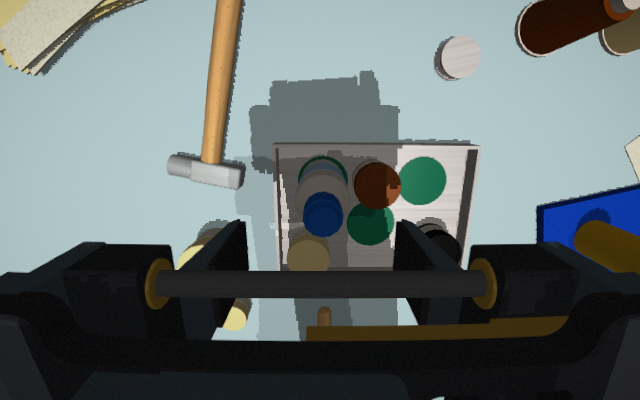

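{"api": "apply_moves", "payload": {
  "deltas": [
    {"dx":12,"dy":1,"dz":0,"wx":0,"wy":0,"wz":0,"claw":1},
    {"dx":35,"dy":1,"dz":0,"wx":0,"wy":0,"wz":0,"claw":1},
    {"dx":58,"dy":1,"dz":0,"wx":0,"wy":0,"wz":0,"claw":1},
    {"dx":73,"dy":1,"dz":0,"wx":0,"wy":0,"wz":0,"claw":1},
    {"dx":79,"dy":1,"dz":0,"wx":0,"wy":0,"wz":0,"claw":1},
    {"dx":80,"dy":1,"dz":0,"wx":0,"wy":0,"wz":0,"claw":1},
    {"dx":80,"dy":1,"dz":0,"wx":0,"wy":0,"wz":0,"claw":1}
  ]
}}

```text
t: 18.75
eef_pos: [0.647, 0.0369, 0.1196]
orientation: [-0.024, 0.707, -0.024, -0.706]
ft_force: [-0.3, 0.9, 1.8]
finger_gap: 1.002
```

{"api": "apply_moves", "payload": {
  "deltas": [
    {"dx":0,"dy":0,"dz":0,"wx":0,"wy":0,"wz":0,"claw":-1},
    {"dx":0,"dy":0,"dz":0,"wx":0,"wy":0,"wz":0,"claw":-1},
    {"dx":0,"dy":0,"dz":0,"wx":0,"wy":0,"wz":0,"claw":-1},
    {"dx":0,"dy":0,"dz":0,"wx":0,"wy":0,"wz":0,"claw":-1},
    {"dx":0,"dy":0,"dz":0,"wx":0,"wy":0,"wz":0,"claw":-1},
    {"dx":0,"dy":0,"dz":0,"wx":0,"wy":0,"wz":0,"claw":-1},
    {"dx":0,"dy":0,"dz":0,"wx":0,"wy":0,"wz":0,"claw":-1},
    {"dx":0,"dy":0,"dz":0,"wx":0,"wy":0,"wz":0,"claw":-1}
  ]
}}

```text
t: 19.55
eef_pos: [0.6466, 0.0372, 0.119]
orientation: [-0.024, 0.707, -0.024, -0.707]
ft_force: [0.2, 0.5, -0.4]
finger_gap: 0.344
```

```bash
python3 g.py .387 -.352 .30
```

```text
t=19.55 pos=[0.6466 0.0372 0.119 ] jaw=-93.8 tilt=0.01 gap=0.344 F=[ 0.2423  0.526  -0.4065] q=[0.0214 0.42   1.8802 0.0002 0.8414 1.6589]
M [[0.0, -0.067, -0.998], [0.0, -0.998, 0.067], [-1.0, -0.0, 0.0]]
d [-181.1  405.6  233. ]
```

{"api": "apply_moves", "payload": {
  "deltas": [
    {"dx":-8,"dy":0,"dz":0,"wx":0,"wy":0,"wz":0,"claw":-1},
    {"dx":-25,"dy":0,"dz":0,"wx":0,"wy":0,"wz":0,"claw":-1},
    {"dx":-50,"dy":0,"dz":0,"wx":0,"wy":0,"wz":0,"claw":-1},
    {"dx":-80,"dy":0,"dz":0,"wx":0,"wy":0,"wz":0,"claw":-1},
    {"dx":-110,"dy":3,"dz":2,"wx":0,"wy":0,"wz":0,"claw":-1},
    {"dx":-140,"dy":16,"dz":9,"wx":0,"wy":0,"wz":0,"claw":-1},
    {"dx":-165,"dy":36,"dz":21,"wx":0,"wy":0,"wz":0,"claw":-1},
    {"dx":-178,"dy":62,"dz":36,"wx":0,"wy":0,"wz":0,"claw":-1},
    {"dx":-186,"dy":92,"dz":53,"wx":0,"wy":0,"wz":0,"claw":-1},
    {"dx":-186,"dy":125,"dz":72,"wx":0,"wy":0,"wz":0,"claw":-1},
    {"dx":-186,"dy":158,"dz":91,"wx":0,"wy":0,"wz":0,"claw":-1},
    {"dx":-186,"dy":190,"dz":109,"wx":0,"wy":0,"wz":0,"claw":-1}
  ]
}}

```text
t: 20.75
eef_pos: [0.524, -0.1462, 0.3065]
orientation: [-0.023, 0.707, -0.024, -0.706]
ft_force: [0.2, -0.7, -3.6]
finger_gap: 0.343
```

```bash
python3 g.py .387 -.352 .305
```

```text
t=20.75 pos=[ 0.524  -0.1462  0.3065] jaw=-93.8 tilt=0.08 gap=0.343 F=[ 0.1564 -0.6924 -3.6126] q=[-0.3149  0.025   1.9836 -0.0001  1.1317  1.3225]
M [[0.001, -0.067, -0.998], [-0.0, -0.998, 0.067], [-1.0, 0.0, -0.001]]
d [  1.4 214.4 123. ]
```

{"api": "apply_moves", "payload": {
  "deltas": [
    {"dx":0,"dy":30,"dz":17,"wx":0,"wy":0,"wz":0,"claw":-1},
    {"dx":0,"dy":62,"dz":36,"wx":0,"wy":0,"wz":0,"claw":-1},
    {"dx":0,"dy":94,"dz":54,"wx":0,"wy":0,"wz":0,"claw":-1},
    {"dx":0,"dy":126,"dz":72,"wx":0,"wy":0,"wz":0,"claw":-1},
    {"dx":0,"dy":156,"dz":90,"wx":0,"wy":0,"wz":0,"claw":-1},
    {"dx":0,"dy":184,"dz":106,"wx":0,"wy":0,"wz":0,"claw":-1},
    {"dx":0,"dy":204,"dz":117,"wx":0,"wy":0,"wz":0,"claw":-1},
    {"dx":0,"dy":214,"dz":123,"wx":0,"wy":0,"wz":0,"claw":-1},
    {"dx":10,"dy":214,"dz":123,"wx":0,"wy":0,"wz":0,"claw":-1},
    {"dx":35,"dy":214,"dz":123,"wx":0,"wy":0,"wz":0,"claw":-1},
    {"dx":65,"dy":214,"dz":123,"wx":0,"wy":0,"wz":0,"claw":-1},
    {"dx":95,"dy":214,"dz":123,"wx":0,"wy":0,"wz":0,"claw":-1}
  ]
}}

```text
t: 21.95
eef_pos: [0.3887, -0.3495, 0.2089]
orientation: [-0.023, 0.707, -0.023, -0.707]
ft_force: [0.0, -0.1, -3.1]
finger_gap: 0.342
```

```bash
python3 g.py .387 -.352 .119;python3 - <<'E'
from g import *
snap('wrist','w8.png')
E
```

```text
t=21.95 pos=[ 0.3887 -0.3495  0.2089] jaw=-93.8 tilt=0.03 gap=0.342 F=[ 0.0483 -0.1151 -3.1239] q=[-0.777   0.1047  2.0938  0.0003  0.9426  0.8596]
M [[0.001, -0.066, -0.998], [-0.0, -0.998, 0.066], [-1.0, 0.0, -0.001]]
d [89.9  2.6  1.5]
```

View pics/w8.png

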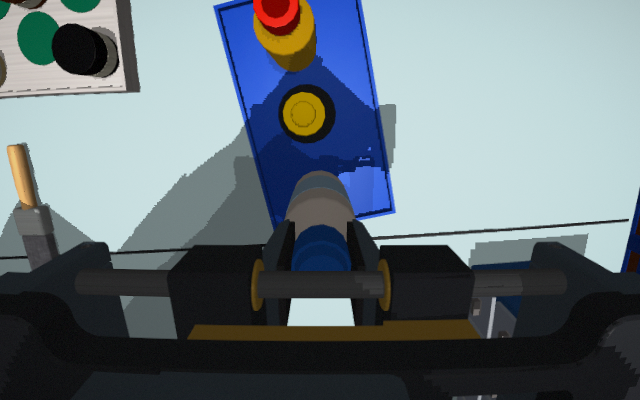

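{"api": "apply_moves", "payload": {
  "deltas": [
    {"dx":28,"dy":1,"dz":1,"wx":0,"wy":0,"wz":0,"claw":-1},
    {"dx":53,"dy":1,"dz":1,"wx":0,"wy":0,"wz":0,"claw":-1},
    {"dx":72,"dy":1,"dz":1,"wx":0,"wy":0,"wz":0,"claw":-1},
    {"dx":84,"dy":1,"dz":1,"wx":0,"wy":0,"wz":0,"claw":-1},
    {"dx":90,"dy":1,"dz":1,"wx":0,"wy":0,"wz":0,"claw":-1},
    {"dx":91,"dy":1,"dz":1,"wx":0,"wy":0,"wz":0,"claw":-1},
    {"dx":91,"dy":1,"dz":1,"wx":0,"wy":0,"wz":0,"claw":-1},
    {"dx":91,"dy":1,"dz":1,"wx":0,"wy":0,"wz":0,"claw":-1}
  ]
}}

```text
t: 22.8
eef_pos: [0.3875, -0.3517, 0.1198]
orientation: [-0.023, 0.707, -0.024, -0.706]
ft_force: [-0.9, -0.1, -2.4]
finger_gap: 0.345
```

```bash
python3 g.py .387 -.352 .119
```

```text
t=22.80 pos=[ 0.3875 -0.3517  0.1198] jaw=-93.8 tilt=0.07 gap=0.345 F=[-0.9352 -0.1158 -2.4429] q=[-0.7816  0.245   2.1305  0.      0.7649  0.8559]
M [[0.001, -0.067, -0.998], [-0.001, -0.998, 0.067], [-1.0, 0.001, -0.001]]
d [0.8 0.3 0.5]
```

{"api": "apply_moves", "payload": {
  "deltas": [
    {"dx":1,"dy":0,"dz":0,"wx":0,"wy":0,"wz":0,"claw":-1},
    {"dx":1,"dy":0,"dz":0,"wx":0,"wy":0,"wz":0,"claw":-1},
    {"dx":1,"dy":0,"dz":0,"wx":0,"wy":0,"wz":0,"claw":-0.1},
    {"dx":1,"dy":0,"dz":0,"wx":0,"wy":0,"wz":0,"claw":0.3},
    {"dx":1,"dy":0,"dz":0,"wx":0,"wy":0,"wz":0,"claw":0.6},
    {"dx":1,"dy":0,"dz":0,"wx":0,"wy":0,"wz":0,"claw":0.6},
    {"dx":1,"dy":0,"dz":0,"wx":0,"wy":0,"wz":0,"claw":0.6},
    {"dx":1,"dy":0,"dz":0,"wx":0,"wy":0,"wz":0,"claw":0.6},
    {"dx":-10,"dy":0,"dz":0,"wx":0,"wy":0,"wz":0,"claw":0.6},
    {"dx":-40,"dy":0,"dz":0,"wx":0,"wy":0,"wz":0,"claw":0.6},
    {"dx":-80,"dy":0,"dz":0,"wx":0,"wy":0,"wz":0,"claw":0.8},
    {"dx":-110,"dy":0,"dz":0,"wx":0,"wy":0,"wz":0,"claw":1}
  ]
}}

```text
t: 24.0
eef_pos: [0.3873, -0.3516, 0.2318]
orientation: [-0.023, 0.707, -0.024, -0.706]
ft_force: [-0.3, 0.4, -0.4]
finger_gap: 0.946
```

```bash
python3 g.py .645 -.023 .20;python3 - <<'E'
from g import *
snap('wrist','w9.png')
E
```

```text
t=24.00 pos=[ 0.3873 -0.3516  0.2318] jaw=-93.8 tilt=0.08 gap=0.946 F=[-0.3351  0.4319 -0.3998] q=[-0.7817  0.0739  2.0793  0.      0.9868  0.8558]
M [[0.001, -0.067, -0.998], [-0.001, -0.998, 0.067], [-1.0, 0.001, -0.001]]
d [  31.8 -345.1 -235.1]
```

View pics/w9.png

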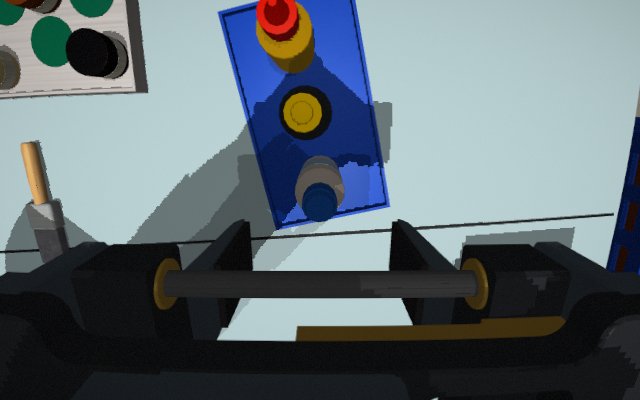

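All three stand in the blue tray. Now the brown jar.

{"api": "apply_moves", "payload": {
  "deltas": [
    {"dx":0,"dy":-20,"dz":-13,"wx":0,"wy":0,"wz":0,"claw":1},
    {"dx":0,"dy":-58,"dz":-40,"wx":0,"wy":0,"wz":0,"claw":1},
    {"dx":0,"dy":-96,"dz":-66,"wx":0,"wy":0,"wz":0,"claw":1},
    {"dx":0,"dy":-134,"dz":-92,"wx":0,"wy":0,"wz":0,"claw":1},
    {"dx":0,"dy":-172,"dz":-118,"wx":0,"wy":0,"wz":0,"claw":1},
    {"dx":0,"dy":-210,"dz":-144,"wx":0,"wy":0,"wz":0,"claw":1},
    {"dx":0,"dy":-248,"dz":-170,"wx":0,"wy":0,"wz":0,"claw":1},
    {"dx":0,"dy":-285,"dz":-195,"wx":0,"wy":0,"wz":0,"claw":1},
    {"dx":0,"dy":-315,"dz":-215,"wx":0,"wy":0,"wz":0,"claw":1},
    {"dx":0,"dy":-335,"dz":-229,"wx":0,"wy":0,"wz":0,"claw":1},
    {"dx":0,"dy":-345,"dz":-235,"wx":0,"wy":0,"wz":0,"claw":1},
    {"dx":0,"dy":-345,"dz":-235,"wx":0,"wy":0,"wz":0,"claw":1}
  ]
}}

```text
t: 25.25
eef_pos: [0.6448, -0.0222, 0.2292]
orientation: [-0.023, 0.707, -0.023, -0.707]
ft_force: [0.4, -0.2, 1.1]
finger_gap: 1.003
```

```bash
python3 - <<'E'
from g import *
snap('top','t10.png')
cal=r.get_calibration('wrist');snap('wrist','w10.png')
for m in r.masks_of('wrist','jar_brown'):
    c=max(cv2.findContours(m['mask'].astype(np.uint8),0,cv2.CHAIN_APPROX_NONE)[0],key=cv2.contourArea)
    print(m['p'],m['pixel'],cv2.minEnclosingCircle(c), cv2.boundingRect(c))
for n,P in dict(lid=(.645,-.023,.048),lid2=(.647,-.0242,.048)).items(): print(n,proj(cal,P))
im=cv2.imread('pics/w10.png');cv2.imwrite('pics/w10c.png',cv2.resize(im[100:300,220:420],None,fx=3,fy=3,interpolation=cv2.INTER_CUBIC))
E
python3 g.py .645 -.023 .017
```

```text
0.84 [319.6, 178.3] ((320.5, 179.80435180664062), 23.244205474853516) (299, 157, 43, 47)
0.26 [319.7, 205.0] ((321.0556335449219, 187.88018798828125), 105.60388946533203) (224, 141, 195, 127)
lid [320.7163 182.3476]
lid2 [321.6073 180.6491]
t=25.40 pos=[ 0.6439 -0.0238  0.229 ] jaw=-93.9 tilt=0.02 gap=0.999 F=[ 0.1177 -0.4055 -0.2725] q=[-0.073   0.2763  1.843  -0.0002  1.0226  1.5653]
M [[-0.0, -0.067, -0.998], [-0.0, -0.998, 0.067], [-1.0, 0.0, 0.0]]
d [212.   -0.9  -1.1]
```

View pics/w10c.png

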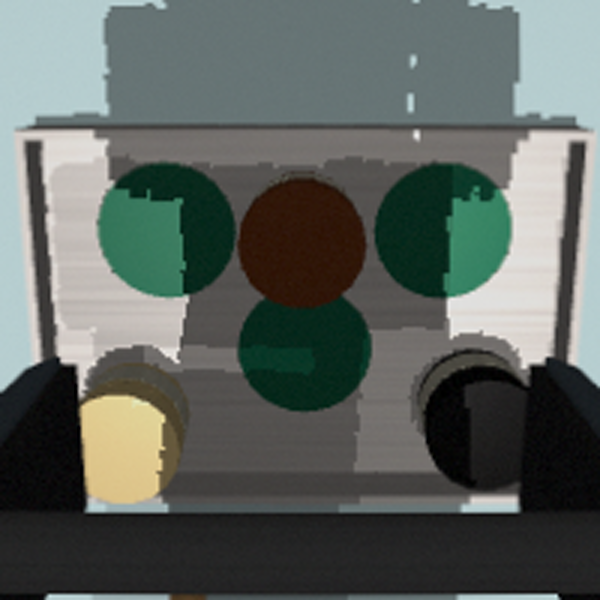

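View pics/t10.png

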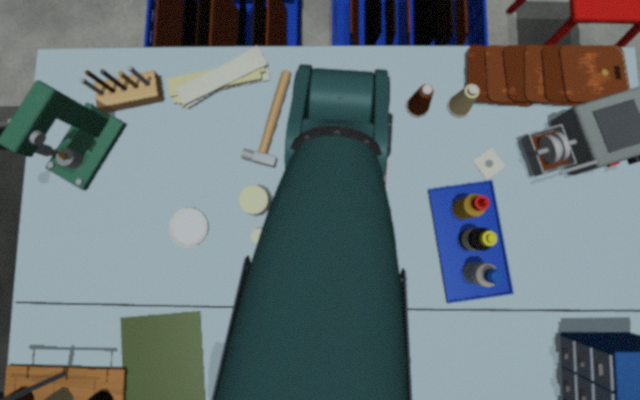

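The brown lid is centred between the fingers at (320,181), so I'll descend.

{"api": "apply_moves", "payload": {
  "deltas": [
    {"dx":20,"dy":0,"dz":-1,"wx":0,"wy":0,"wz":0,"claw":1},
    {"dx":60,"dy":-1,"dz":-2,"wx":0,"wy":0,"wz":0,"claw":1},
    {"dx":100,"dy":-1,"dz":-2,"wx":0,"wy":0,"wz":0,"claw":1},
    {"dx":135,"dy":-1,"dz":-2,"wx":0,"wy":0,"wz":0,"claw":1},
    {"dx":165,"dy":-1,"dz":-2,"wx":0,"wy":0,"wz":0,"claw":1},
    {"dx":190,"dy":-1,"dz":-2,"wx":0,"wy":0,"wz":0,"claw":1},
    {"dx":203,"dy":-1,"dz":-2,"wx":0,"wy":0,"wz":0,"claw":1},
    {"dx":209,"dy":-1,"dz":-2,"wx":0,"wy":0,"wz":0,"claw":1},
    {"dx":209,"dy":-1,"dz":-2,"wx":0,"wy":0,"wz":0,"claw":1},
    {"dx":209,"dy":-1,"dz":-2,"wx":0,"wy":0,"wz":0,"claw":1}
  ]
}}

```text
t: 26.4
eef_pos: [0.6473, -0.0223, 0.0212]
orientation: [-0.024, 0.707, -0.024, -0.706]
ft_force: [-0.5, 0.3, 0.6]
finger_gap: 1.002
```

```bash
python3 g.py .646 -.0232 .018
```

```text
t=26.40 pos=[ 0.6473 -0.0223  0.0212] jaw=-93.8 tilt=0.08 gap=1.002 F=[-0.4571  0.3088  0.5675] q=[-0.0704  0.5664  1.8875  0.      0.6862  1.5674]
M [[0.001, -0.067, -0.998], [-0.0, -0.998, 0.067], [-1.0, -0.0, -0.001]]
d [3.2 1.  1.3]
```

{"api": "apply_moves", "payload": {
  "deltas": [
    {"dx":2,"dy":1,"dz":1,"wx":0,"wy":0,"wz":0,"claw":0.6},
    {"dx":2,"dy":1,"dz":1,"wx":0,"wy":0,"wz":0,"claw":-1},
    {"dx":2,"dy":1,"dz":1,"wx":0,"wy":0,"wz":0,"claw":-1},
    {"dx":2,"dy":1,"dz":1,"wx":0,"wy":0,"wz":0,"claw":-1},
    {"dx":2,"dy":1,"dz":1,"wx":0,"wy":0,"wz":0,"claw":-1},
    {"dx":2,"dy":1,"dz":1,"wx":0,"wy":0,"wz":0,"claw":-1},
    {"dx":2,"dy":1,"dz":1,"wx":0,"wy":0,"wz":0,"claw":-1},
    {"dx":2,"dy":1,"dz":1,"wx":0,"wy":0,"wz":0,"claw":-1}
  ]
}}

```text
t: 27.2
eef_pos: [0.6456, -0.0229, 0.0181]
orientation: [-0.024, 0.707, -0.024, -0.707]
ft_force: [0.0, 1.5, 2.6]
finger_gap: 0.564
```

```bash
python3 g.py .491 .353 .15
```

```text
t=27.20 pos=[ 0.6456 -0.0229  0.0181] jaw=-93.8 tilt=0.00 gap=0.564 F=[0.0135 1.5399 2.5551] q=[-0.0716  0.57    1.8899  0.      0.6817  1.566 ]
M [[0.0, -0.067, -0.998], [0.0, -0.998, 0.067], [-1.0, -0.0, -0.0]]
d [-131.9 -364.8  179.4]
```

{"api": "apply_moves", "payload": {
  "deltas": [
    {"dx":-8,"dy":0,"dz":0,"wx":0,"wy":0,"wz":0,"claw":-1},
    {"dx":-25,"dy":0,"dz":0,"wx":0,"wy":0,"wz":0,"claw":-1},
    {"dx":-50,"dy":0,"dz":0,"wx":0,"wy":0,"wz":0,"claw":-1},
    {"dx":-85,"dy":0,"dz":0,"wx":0,"wy":0,"wz":0,"claw":-1},
    {"dx":-120,"dy":-8,"dz":4,"wx":0,"wy":0,"wz":0,"claw":-1},
    {"dx":-150,"dy":-28,"dz":14,"wx":0,"wy":0,"wz":0,"claw":-1},
    {"dx":-170,"dy":-56,"dz":30,"wx":0,"wy":0,"wz":0,"claw":-1},
    {"dx":-180,"dy":-88,"dz":48,"wx":0,"wy":0,"wz":0,"claw":-1},
    {"dx":-180,"dy":-122,"dz":68,"wx":0,"wy":0,"wz":0,"claw":-1},
    {"dx":-180,"dy":-156,"dz":88,"wx":0,"wy":0,"wz":0,"claw":-1},
    {"dx":-180,"dy":-185,"dz":108,"wx":0,"wy":0,"wz":0,"claw":-1},
    {"dx":-180,"dy":-200,"dz":120,"wx":0,"wy":0,"wz":0,"claw":-1}
  ]
}}

```text
t: 28.4
eef_pos: [0.5379, 0.1865, 0.1994]
orientation: [-0.023, 0.707, -0.023, -0.706]
ft_force: [0.0, 0.3, -1.6]
finger_gap: 0.563
```

```bash
cat > sauc.py <<'E'
from g import *
import sys
cal=r.get_calibration('wrist');snap('wrist',sys.argv[1]+'.png')
for m in r.masks_of('wrist','saucer')[:2]:
    c=max(cv2.findContours(m['mask'].astype(np.uint8),0,cv2.CHAIN_APPROX_NONE)[0],key=cv2.contourArea)[:,0,:]
    P=np.array([onz(cal,p,.008)[:2] for p in c])*1000
    print(m['p'],m['pixel'],cv2.minEnclosingCircle(P.astype(np.float32)),cv2.fitEllipse(P.astype(np.float32)),cv2.boundingRect(c))
go(.491,.353,.15)
E
python3 sauc.py w11
```

```text
0.73 [196.8, 218.2] ((495.2069091796875, 352.2320556640625), 49.89070129394531) ((500.6593017578125, 351.7206115722656), (84.30522918701172, 100.87777709960938), 176.23094177246094) (158, 185, 75, 61)
0.57 [321.2, 245.0] ((441.8718566894531, 193.00526428222656), 69.38648223876953) ((455.3555908203125, 192.6591033935547), (101.9143295288086, 131.4096221923828), 175.24105834960938) (272, 203, 98, 69)
t=28.50 pos=[0.538  0.1863 0.1992] jaw=-93.7 tilt=0.05 gap=0.558 F=[-0.0754 -0.0731 -1.1504] q=[0.2922 0.194  2.0097 0.0003 0.9371 1.9273]
M [[0.001, -0.064, -0.998], [0.0, -0.998, 0.064], [-1.0, -0.0, -0.001]]
d [  49.2 -163.4   57.7]
```

View pics/w11.png

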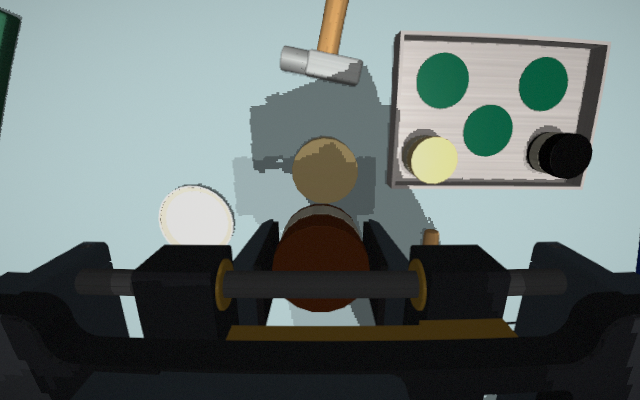

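{"api": "apply_moves", "payload": {
  "deltas": [
    {"dx":0,"dy":-12,"dz":8,"wx":0,"wy":0,"wz":0,"claw":-1},
    {"dx":0,"dy":-40,"dz":32,"wx":0,"wy":0,"wz":0,"claw":-1},
    {"dx":0,"dy":-70,"dz":56,"wx":0,"wy":0,"wz":0,"claw":-1},
    {"dx":0,"dy":-100,"dz":80,"wx":0,"wy":0,"wz":0,"claw":-1},
    {"dx":0,"dy":-130,"dz":104,"wx":0,"wy":0,"wz":0,"claw":-1},
    {"dx":0,"dy":-150,"dz":120,"wx":0,"wy":0,"wz":0,"claw":-1},
    {"dx":0,"dy":-160,"dz":128,"wx":0,"wy":0,"wz":0,"claw":-1},
    {"dx":0,"dy":-160,"dz":128,"wx":0,"wy":0,"wz":0,"claw":-1},
    {"dx":0,"dy":-160,"dz":128,"wx":0,"wy":0,"wz":0,"claw":-1}
  ]
}}

```text
t: 29.4
eef_pos: [0.4226, 0.3523, 0.1981]
orientation: [-0.024, 0.707, -0.024, -0.707]
ft_force: [-0.9, -0.9, -0.6]
finger_gap: 0.561
```

```bash
python3 sauc.py w12
```

```text
0.95 [316.2, 121.2] ((493.9944763183594, 352.75390625), 50.56318283081055) ((494.423583984375, 353.0741882324219), (97.36396789550781, 99.34971618652344), 132.80723571777344) (273, 76, 87, 89)
t=29.50 pos=[0.4228 0.352  0.198 ] jaw=-93.9 tilt=0.01 gap=0.560 F=[ 0.6646 -0.2247 -2.0741] q=[ 0.6519  0.1653  2.0471 -0.0001  0.9292  2.2907]
M [[0.0, -0.068, -0.998], [-0.0, -0.998, 0.068], [-1.0, 0.0, -0.0]]
d [ 48.   -5.6 -67.9]
```

View pics/w12.png

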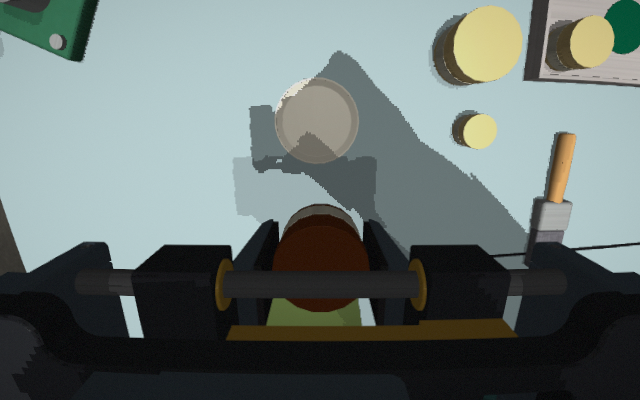

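```bash
python3 g.py .494 .353 .018
```

```text
t=29.50 pos=[0.4228 0.352  0.198 ] jaw=-93.9 tilt=0.01 gap=0.560 F=[ 0.6646 -0.2247 -2.0741] q=[ 0.6519  0.1653  2.0471 -0.0001  0.9292  2.2907]
M [[0.0, -0.068, -0.998], [-0.0, -0.998, 0.068], [-1.0, 0.0, -0.0]]
d [180.   -5.8 -70.9]
```

{"api": "apply_moves", "payload": {
  "deltas": [
    {"dx":0,"dy":-2,"dz":-20,"wx":0,"wy":0,"wz":0,"claw":-1},
    {"dx":5,"dy":-4,"dz":-45,"wx":0,"wy":0,"wz":0,"claw":-1},
    {"dx":20,"dy":-6,"dz":-64,"wx":0,"wy":0,"wz":0,"claw":-1},
    {"dx":50,"dy":-6,"dz":-71,"wx":0,"wy":0,"wz":0,"claw":-1},
    {"dx":80,"dy":-6,"dz":-71,"wx":0,"wy":0,"wz":0,"claw":-1},
    {"dx":110,"dy":-6,"dz":-71,"wx":0,"wy":0,"wz":0,"claw":-1},
    {"dx":135,"dy":-6,"dz":-71,"wx":0,"wy":0,"wz":0,"claw":-1},
    {"dx":155,"dy":-6,"dz":-71,"wx":0,"wy":0,"wz":0,"claw":-1},
    {"dx":168,"dy":-6,"dz":-71,"wx":0,"wy":0,"wz":0,"claw":-1},
    {"dx":175,"dy":-6,"dz":-71,"wx":0,"wy":0,"wz":0,"claw":-1},
    {"dx":175,"dy":-6,"dz":-71,"wx":0,"wy":0,"wz":0,"claw":-1},
    {"dx":175,"dy":-6,"dz":-71,"wx":0,"wy":0,"wz":0,"claw":-1}
  ]
}}

```text
t: 30.7
eef_pos: [0.4939, 0.3542, 0.0237]
orientation: [-0.024, 0.707, -0.023, -0.706]
ft_force: [-0.5, 0.5, -1.0]
finger_gap: 0.561
```

```bash
python3 g.py .494 .353 .0175;python3 - <<'E'
from g import *
snap('side','s13.png')
im=cv2.imread('pics/s13.png');cv2.imwrite('pics/s13c.png',cv2.resize(im[200:400,220:480],None,fx=3,fy=3))
E
```

```text
t=30.70 pos=[0.4939 0.3542 0.0237] jaw=-93.8 tilt=0.05 gap=0.561 F=[-0.471   0.4793 -1.0161] q=[0.5838 0.5173 1.9699 0.     0.6534 2.2215]
M [[0.001, -0.067, -0.998], [0.001, -0.998, 0.067], [-1.0, -0.001, -0.001]]
d [ 6.2  1.2 -0.1]
```

View pics/s13c.png

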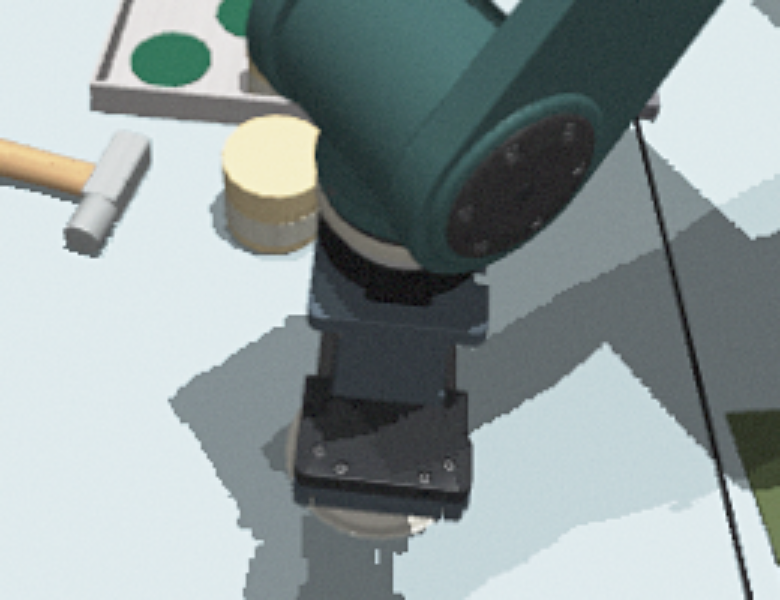

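{"api": "apply_moves", "payload": {
  "deltas": [
    {"dx":2,"dy":0,"dz":0,"wx":0,"wy":0,"wz":0,"claw":-1},
    {"dx":4,"dy":0,"dz":0,"wx":0,"wy":0,"wz":0,"claw":-1},
    {"dx":5,"dy":0,"dz":0,"wx":0,"wy":0,"wz":0,"claw":-1},
    {"dx":5,"dy":0,"dz":0,"wx":0,"wy":0,"wz":0,"claw":-1},
    {"dx":5,"dy":0,"dz":0,"wx":0,"wy":0,"wz":0,"claw":-1}
  ]
}}

```text
t: 31.25
eef_pos: [0.4934, 0.3541, 0.018]
orientation: [-0.024, 0.707, -0.024, -0.707]
ft_force: [-0.1, 0.7, -1.7]
finger_gap: 0.561
```

```bash
python3 g.py .494 .353 .0175
```

```text
t=31.25 pos=[0.4934 0.3541 0.018 ] jaw=-93.8 tilt=0.00 gap=0.561 F=[-0.1028  0.7193 -1.7492] q=[ 0.5841  0.5267  1.9699 -0.      0.6449  2.2216]
M [[0.0, -0.067, -0.998], [0.0, -0.998, 0.067], [-1.0, -0.0, -0.0]]
d [ 0.5  1.  -0.7]
```

{"api": "apply_moves", "payload": {
  "deltas": [
    {"dx":1,"dy":0.5,"dz":0,"wx":0,"wy":0,"wz":0,"claw":-1},
    {"dx":1,"dy":0.5,"dz":0,"wx":0,"wy":0,"wz":0,"claw":-1},
    {"dx":1,"dy":0.5,"dz":0,"wx":0,"wy":0,"wz":0,"claw":0.3},
    {"dx":1,"dy":0.5,"dz":0,"wx":0,"wy":0,"wz":0,"claw":0.6},
    {"dx":1,"dy":0.5,"dz":0,"wx":0,"wy":0,"wz":0,"claw":0.6},
    {"dx":1,"dy":0.5,"dz":0,"wx":0,"wy":0,"wz":0,"claw":0.6},
    {"dx":1,"dy":0.5,"dz":0,"wx":0,"wy":0,"wz":0,"claw":0.6},
    {"dx":-10,"dy":0,"dz":0,"wx":0,"wy":0,"wz":0,"claw":0.6},
    {"dx":-40,"dy":0,"dz":0,"wx":0,"wy":0,"wz":0,"claw":0.6},
    {"dx":-85,"dy":0,"dz":0,"wx":0,"wy":0,"wz":0,"claw":0.6},
    {"dx":-135,"dy":0,"dz":20,"wx":0,"wy":0,"wz":0,"claw":1},
    {"dx":-180,"dy":0,"dz":50,"wx":0,"wy":0,"wz":0,"claw":1}
  ]
}}

```text
t: 32.45
eef_pos: [0.4481, 0.3572, 0.1943]
orientation: [-0.024, 0.707, -0.024, -0.706]
ft_force: [0.4, 0.0, 0.3]
finger_gap: 0.942
```

```bash
python3 sauc.py w14; python3 - <<'E'
from g import *
cal=r.get_calibration('wrist')
im=cv2.imread('pics/w14.png')
for m in r.masks_of('wrist','jar_brown')[:1]:
    c=max(cv2.findContours(m['mask'].astype(np.uint8),0,cv2.CHAIN_APPROX_NONE)[0],key=cv2.contourArea)[:,0,:]
    P=np.array([onz(cal,p,.047)[:2] for p in c])*1000
    print(m['p'],cv2.minEnclosingCircle(P.astype(np.float32)),cv2.boundingRect(c))
E
```

```text
0.7 [329.9, 126.3] ((494.6031494140625, 352.8810729980469), 49.88767623901367) ((494.03521728515625, 352.9562072753906), (96.83041381835938, 98.29449462890625), 175.10531616210938) (280, 101, 85, 84)
t=32.55 pos=[0.4478 0.3587 0.1977] jaw=-93.8 tilt=0.44 gap=0.997 F=[ 0.902   0.5012 -0.3591] q=[0.6347 0.2002 2.0054 0.0003 0.9282 2.2711]
M [[0.006, -0.066, -0.998], [0.005, -0.998, 0.066], [-1.0, -0.005, -0.006]]
d [ 47.9   3.1 -43.2]
0.55 ((493.4128723144531, 355.60198974609375), 27.08148193359375) (297, 123, 50, 50)
```

View pics/w14.png

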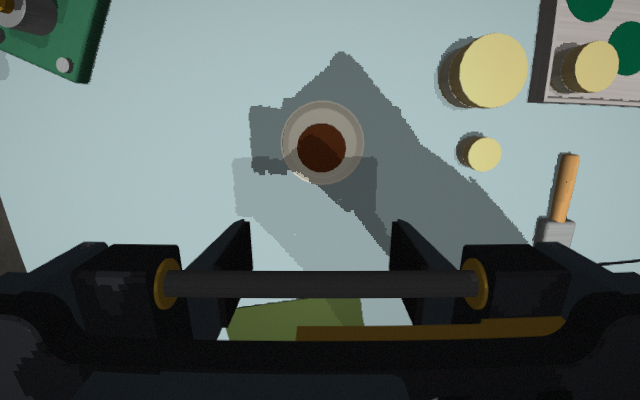

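The jar stands in the saucer about 3 mm off centre. Now I'll return the bottles, blue first, going round the base via (0.52, 0).

```bash
python3 g.py .52 0 .24
```

```text
t=32.60 pos=[0.448  0.3581 0.195 ] jaw=-93.8 tilt=0.32 gap=0.997 F=[ 0.073  -0.8884 -0.1595] q=[0.6337 0.2043 2.006  0.0001 0.9258 2.2702]
M [[0.004, -0.066, -0.998], [0.003, -0.998, 0.066], [-1.0, -0.004, -0.004]]
d [-45.8 352.5 -95.6]
```

{"api": "apply_moves", "payload": {
  "deltas": [
    {"dx":-10,"dy":12,"dz":-4,"wx":0,"wy":0,"wz":0,"claw":1},
    {"dx":-20,"dy":40,"dz":-12,"wx":0,"wy":0,"wz":0,"claw":1},
    {"dx":-35,"dy":80,"dz":-24,"wx":0,"wy":0,"wz":0,"claw":1},
    {"dx":-45,"dy":125,"dz":-36,"wx":0,"wy":0,"wz":0,"claw":1},
    {"dx":-45,"dy":170,"dz":-50,"wx":0,"wy":0,"wz":0,"claw":1},
    {"dx":-45,"dy":215,"dz":-62,"wx":0,"wy":0,"wz":0,"claw":1},
    {"dx":-45,"dy":260,"dz":-74,"wx":0,"wy":0,"wz":0,"claw":1},
    {"dx":-45,"dy":300,"dz":-84,"wx":0,"wy":0,"wz":0,"claw":1},
    {"dx":-45,"dy":332,"dz":-91,"wx":0,"wy":0,"wz":0,"claw":1},
    {"dx":-45,"dy":352,"dz":-95,"wx":0,"wy":0,"wz":0,"claw":1}
  ]
}}

```text
t: 33.6
eef_pos: [0.5188, -0.0036, 0.2356]
orientation: [0.024, -0.706, 0.024, 0.707]
ft_force: [0.1, 0.5, 0.4]
finger_gap: 1.002
```

```bash
python3 g.py .3875 -.3517 .21 86.2
```

```text
t=33.60 pos=[ 0.5188 -0.0036  0.2356] jaw=-93.9 tilt=0.12 gap=1.002 F=[0.0857 0.5199 0.4032] q=[-0.0517  0.0631  2.0832 -0.0003  0.9973  1.5881]
M [[-0.002, -0.069, -0.998], [-0.0, -0.998, 0.069], [-1.0, 0.0, 0.002]]
w [-0.15  0.11 -0.02]
w [179.85  -0.03  -0.18]
d [ 25.9 356.3 106.9]
```

{"api": "apply_moves", "payload": {
  "deltas": [
    {"dx":0,"dy":40,"dz":12,"wx":0,"wy":0,"wz":0,"claw":1},
    {"dx":0,"dy":85,"dz":25,"wx":0,"wy":0,"wz":0,"claw":1},
    {"dx":0,"dy":130,"dz":39,"wx":0,"wy":0,"wz":0,"claw":1},
    {"dx":0,"dy":175,"dz":52,"wx":0,"wy":0,"wz":0,"claw":1},
    {"dx":0,"dy":220,"dz":66,"wx":0,"wy":0,"wz":0,"claw":1},
    {"dx":0,"dy":265,"dz":80,"wx":0,"wy":0,"wz":0,"claw":1},
    {"dx":0,"dy":305,"dz":92,"wx":0,"wy":0,"wz":0,"claw":1},
    {"dx":5,"dy":335,"dz":101,"wx":0,"wy":0,"wz":0,"claw":1},
    {"dx":10,"dy":352,"dz":106,"wx":0,"wy":0,"wz":0,"claw":1},
    {"dx":18,"dy":356,"dz":107,"wx":0,"wy":0,"wz":0,"claw":1},
    {"dx":25,"dy":356,"dz":107,"wx":0,"wy":0,"wz":0,"claw":1},
    {"dx":25,"dy":356,"dz":107,"wx":0,"wy":0,"wz":0,"claw":1}
  ]
}}

```text
t: 34.8
eef_pos: [0.3879, -0.3475, 0.2098]
orientation: [0.024, -0.706, 0.023, 0.707]
ft_force: [-0.8, -0.7, -0.1]
finger_gap: 0.996
```

```bash
python3 g.py .3875 -.3517 .119 86.2; python3 -c "
from g import *
snap('wrist','w15.png')"
```

```text
t=34.80 pos=[ 0.3879 -0.3475  0.2098] jaw=-93.8 tilt=0.16 gap=0.996 F=[-0.8469 -0.7051 -0.129 ] q=[-0.7752  0.1018  2.0952  0.0001  0.9474  0.8621]
M [[-0.002, -0.067, -0.998], [0.002, -0.998, 0.067], [-1.0, -0.002, 0.002]]
w [-0.02  0.12  0.11]
w [179.98   0.17  -0.19]
d [90.8  4.4 -0. ]
```

View pics/w15.png

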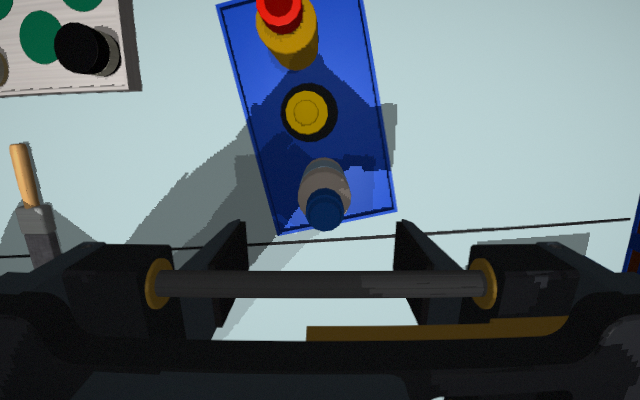

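{"api": "apply_moves", "payload": {
  "deltas": [
    {"dx":12,"dy":2,"dz":0,"wx":0,"wy":0,"wz":0,"claw":1},
    {"dx":38,"dy":3,"dz":0,"wx":0,"wy":0,"wz":0,"claw":1},
    {"dx":64,"dy":3,"dz":0,"wx":0,"wy":0,"wz":0,"claw":1},
    {"dx":82,"dy":3,"dz":0,"wx":0,"wy":0,"wz":0,"claw":1},
    {"dx":90,"dy":3,"dz":0,"wx":0,"wy":0,"wz":0,"claw":1},
    {"dx":91,"dy":3,"dz":0,"wx":0,"wy":0,"wz":0,"claw":1},
    {"dx":91,"dy":3,"dz":0,"wx":0,"wy":0,"wz":0,"claw":1},
    {"dx":91,"dy":3,"dz":0,"wx":0,"wy":0,"wz":0,"claw":1}
  ]
}}

```text
t: 35.65
eef_pos: [0.3888, -0.3519, 0.1213]
orientation: [-0.023, 0.707, -0.024, -0.706]
ft_force: [0.5, -0.1, -0.3]
finger_gap: 1.002
```

```bash
python3 g.py .3875 -.3517 .119 86.2
```

```text
t=35.65 pos=[ 0.3888 -0.3519  0.1213] jaw=-93.8 tilt=0.08 gap=1.002 F=[ 0.5301 -0.0967 -0.3364] q=[-0.78    0.244   2.1281 -0.      0.7681  0.8575]
M [[0.001, -0.067, -0.998], [-0.001, -0.998, 0.067], [-1.0, 0.001, -0.001]]
w [-0.02 -0.06 -0.05]
w [179.98  -0.08   0.1 ]
d [ 2.3 -0.1  1.4]
```

{"api": "apply_moves", "payload": {
  "deltas": [
    {"dx":2,"dy":0,"dz":1,"wx":0,"wy":0,"wz":0,"claw":0.6},
    {"dx":2,"dy":0,"dz":1,"wx":0,"wy":0,"wz":0,"claw":-1},
    {"dx":2,"dy":0,"dz":1,"wx":0,"wy":0,"wz":0,"claw":-1},
    {"dx":2,"dy":0,"dz":1,"wx":0,"wy":0,"wz":0,"claw":-1},
    {"dx":2,"dy":0,"dz":1,"wx":0,"wy":0,"wz":0,"claw":-1},
    {"dx":2,"dy":0,"dz":1,"wx":0,"wy":0,"wz":0,"claw":-1},
    {"dx":2,"dy":0,"dz":1,"wx":0,"wy":0,"wz":0,"claw":-1},
    {"dx":2,"dy":0,"dz":1,"wx":0,"wy":0,"wz":0,"claw":-1},
    {"dx":2,"dy":0,"dz":1,"wx":0,"wy":0,"wz":0,"claw":-1}
  ]
}}

```text
t: 36.55
eef_pos: [0.3873, -0.3514, 0.1184]
orientation: [0.024, -0.707, 0.024, 0.707]
ft_force: [-0.1, 0.6, -0.0]
finger_gap: 0.346
```

```bash
python3 g.py .6466 .0372 .305 86.2
```

```text
t=36.55 pos=[ 0.3873 -0.3514  0.1184] jaw=-93.8 tilt=0.01 gap=0.346 F=[-0.096   0.563  -0.0206] q=[-0.7813  0.2475  2.1308  0.0001  0.7634  0.8561]
M [[-0.0, -0.067, -0.998], [0.0, -0.998, 0.067], [-1.0, -0.0, 0.0]]
w [-0.02  0.    0.01]
w [179.98   0.01  -0.  ]
d [-186.6 -405.  -232.8]
```

{"api": "apply_moves", "payload": {
  "deltas": [
    {"dx":-8,"dy":0,"dz":0,"wx":0,"wy":0,"wz":0,"claw":-1},
    {"dx":-25,"dy":0,"dz":0,"wx":0,"wy":0,"wz":0,"claw":-1},
    {"dx":-52,"dy":0,"dz":0,"wx":0,"wy":0,"wz":0,"claw":-1},
    {"dx":-85,"dy":0,"dz":0,"wx":0,"wy":0,"wz":0,"claw":-1},
    {"dx":-118,"dy":0,"dz":0,"wx":0,"wy":0,"wz":0,"claw":-1},
    {"dx":-148,"dy":-5,"dz":-3,"wx":0,"wy":0,"wz":0,"claw":-1},
    {"dx":-170,"dy":-20,"dz":-12,"wx":0,"wy":0,"wz":0,"claw":-1},
    {"dx":-183,"dy":-45,"dz":-26,"wx":0,"wy":0,"wz":0,"claw":-1},
    {"dx":-188,"dy":-76,"dz":-44,"wx":0,"wy":0,"wz":0,"claw":-1},
    {"dx":-188,"dy":-108,"dz":-62,"wx":0,"wy":0,"wz":0,"claw":-1},
    {"dx":-188,"dy":-140,"dz":-80,"wx":0,"wy":0,"wz":0,"claw":-1},
    {"dx":-188,"dy":-172,"dz":-99,"wx":0,"wy":0,"wz":0,"claw":-1}
  ]
}}

```text
t: 37.75
eef_pos: [0.4979, -0.185, 0.3069]
orientation: [-0.024, 0.707, -0.024, -0.707]
ft_force: [0.5, -0.8, -0.8]
finger_gap: 0.344
```

```bash
python3 g.py .6466 .0372 .305 86.2
```

```text
t=37.75 pos=[ 0.4979 -0.185   0.3069] jaw=-93.8 tilt=0.01 gap=0.344 F=[ 0.5368 -0.7704 -0.8476] q=[-0.3996  0.0019  2.0062 -0.0001  1.1333  1.2382]
M [[0.0, -0.067, -0.998], [-0.0, -0.998, 0.067], [-1.0, 0.0, -0.0]]
w [-0.03 -0.01 -0.01]
w [179.97  -0.01   0.02]
d [   1.9 -231.6 -133.5]
```

{"api": "apply_moves", "payload": {
  "deltas": [
    {"dx":0,"dy":-30,"dz":-17,"wx":0,"wy":0,"wz":0,"claw":-1},
    {"dx":0,"dy":-62,"dz":-36,"wx":0,"wy":0,"wz":0,"claw":-1},
    {"dx":0,"dy":-95,"dz":-55,"wx":0,"wy":0,"wz":0,"claw":-1},
    {"dx":0,"dy":-128,"dz":-74,"wx":0,"wy":0,"wz":0,"claw":-1},
    {"dx":0,"dy":-160,"dz":-92,"wx":0,"wy":0,"wz":0,"claw":-1},
    {"dx":0,"dy":-190,"dz":-109,"wx":0,"wy":0,"wz":0,"claw":-1},
    {"dx":5,"dy":-215,"dz":-124,"wx":0,"wy":0,"wz":0,"claw":-1},
    {"dx":15,"dy":-228,"dz":-131,"wx":0,"wy":0,"wz":0,"claw":-1},
    {"dx":35,"dy":-231,"dz":-133,"wx":0,"wy":0,"wz":0,"claw":-1},
    {"dx":65,"dy":-231,"dz":-133,"wx":0,"wy":0,"wz":0,"claw":-1},
    {"dx":90,"dy":-231,"dz":-133,"wx":0,"wy":0,"wz":0,"claw":-1},
    {"dx":110,"dy":-231,"dz":-133,"wx":0,"wy":0,"wz":0,"claw":-1}
  ]
}}

```text
t: 38.95
eef_pos: [0.6446, 0.0348, 0.1944]
orientation: [0.024, -0.706, 0.024, 0.707]
ft_force: [-0.1, -0.0, -2.4]
finger_gap: 0.346
```

```bash
python3 g.py .6466 .0372 .119 86.2;python3 -c "
from g import *
snap('wrist','w16.png')"
```

```text
t=38.95 pos=[0.6446 0.0348 0.1944] jaw=-93.8 tilt=0.12 gap=0.346 F=[-0.1128 -0.0295 -2.4427] q=[ 0.0178  0.3191  1.8575 -0.0001  0.967   1.6557]
M [[-0.002, -0.067, -0.998], [-0.0, -0.998, 0.067], [-1.0, 0.0, 0.002]]
w [-0.04  0.11 -0.02]
w [179.96  -0.03  -0.18]
d [75.4 -2.6 -2. ]
```

View pics/w16.png

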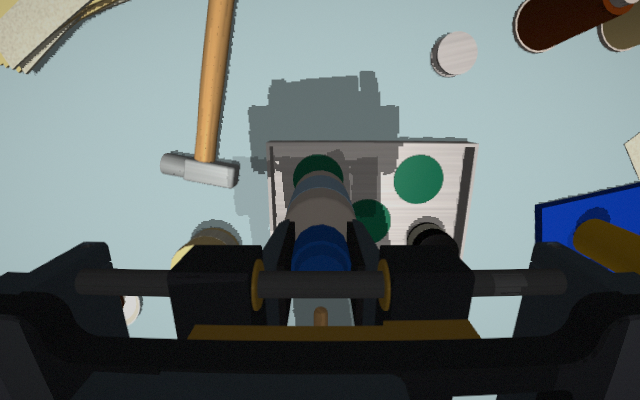

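{"api": "apply_moves", "payload": {
  "deltas": [
    {"dx":22,"dy":-1,"dz":-1,"wx":0,"wy":0,"wz":0,"claw":-1},
    {"dx":44,"dy":-2,"dz":-1,"wx":0,"wy":0,"wz":0,"claw":-1},
    {"dx":60,"dy":-2,"dz":-1,"wx":0,"wy":0,"wz":0,"claw":-1},
    {"dx":70,"dy":-2,"dz":-1,"wx":0,"wy":0,"wz":0,"claw":-1},
    {"dx":75,"dy":-2,"dz":-1,"wx":0,"wy":0,"wz":0,"claw":-1},
    {"dx":75,"dy":-2,"dz":-1,"wx":0,"wy":0,"wz":0,"claw":-1},
    {"dx":75,"dy":-2,"dz":-1,"wx":0,"wy":0,"wz":0,"claw":-1},
    {"dx":75,"dy":-2,"dz":-1,"wx":0,"wy":0,"wz":0,"claw":-1}
  ]
}}

```text
t: 39.8
eef_pos: [0.6474, 0.0371, 0.1222]
orientation: [-0.024, 0.707, -0.024, -0.706]
ft_force: [0.9, 0.4, -1.9]
finger_gap: 0.348
```

```bash
python3 g.py .6466 .0372 .119 86.2
```

```text
t=39.80 pos=[0.6474 0.0371 0.1222] jaw=-93.8 tilt=0.07 gap=0.348 F=[ 0.8872  0.4497 -1.9109] q=[0.0213 0.416  1.8785 0.     0.8459 1.6589]
M [[0.001, -0.067, -0.998], [0.0, -0.998, 0.067], [-1.0, -0.0, -0.001]]
w [-0.03 -0.07  0.01]
w [179.97   0.01   0.11]
d [ 3.2 -0.   0.8]
```

{"api": "apply_moves", "payload": {
  "deltas": [
    {"dx":2,"dy":0,"dz":1,"wx":0,"wy":0,"wz":0,"claw":-1},
    {"dx":3,"dy":0,"dz":1,"wx":0,"wy":0,"wz":0,"claw":-1},
    {"dx":3,"dy":0,"dz":1,"wx":0,"wy":0,"wz":0,"claw":-1},
    {"dx":3,"dy":0,"dz":1,"wx":0,"wy":0,"wz":0,"claw":-0.1},
    {"dx":3,"dy":0,"dz":1,"wx":0,"wy":0,"wz":0,"claw":0.3},
    {"dx":3,"dy":0,"dz":1,"wx":0,"wy":0,"wz":0,"claw":0.6},
    {"dx":3,"dy":0,"dz":1,"wx":0,"wy":0,"wz":0,"claw":0.6},
    {"dx":3,"dy":0,"dz":1,"wx":0,"wy":0,"wz":0,"claw":0.6},
    {"dx":-10,"dy":0,"dz":1,"wx":0,"wy":0,"wz":0,"claw":0.6},
    {"dx":-40,"dy":0,"dz":1,"wx":0,"wy":0,"wz":0,"claw":0.6},
    {"dx":-80,"dy":0,"dz":1,"wx":0,"wy":0,"wz":0,"claw":0.8},
    {"dx":-105,"dy":0,"dz":1,"wx":0,"wy":0,"wz":0,"claw":1}
  ]
}}

```text
t: 41.0
eef_pos: [0.6467, 0.0372, 0.2301]
orientation: [-0.024, 0.708, -0.024, -0.706]
ft_force: [0.5, 0.3, -0.5]
finger_gap: 0.947
```

```bash
python3 g.py .4672 -.342 .21 86.2;python3 -c "
from g import *
snap('wrist','w17.png')"
```

```text
t=41.00 pos=[0.6467 0.0372 0.2301] jaw=-93.8 tilt=0.16 gap=0.947 F=[ 0.5264  0.2775 -0.4608] q=[ 0.0215  0.2792  1.837  -0.      1.0226  1.659 ]
M [[0.003, -0.067, -0.998], [0.0, -0.998, 0.067], [-1.0, -0.0, -0.003]]
w [-0.02 -0.16  0.01]
w [179.98   0.02   0.25]
d [ 19.6 390.3 153.9]
```

View pics/w17.png

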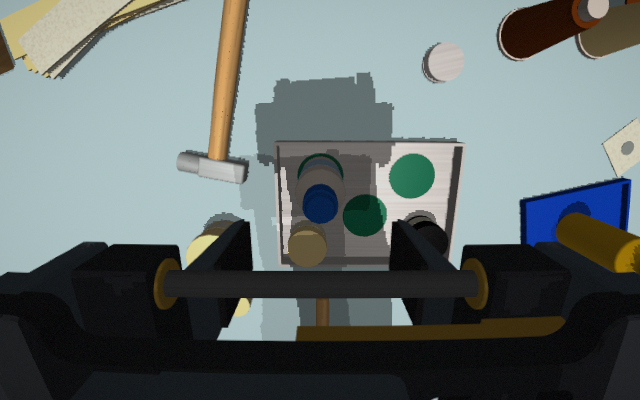

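Blue is back on its pad. Now yellow.

{"api": "apply_moves", "payload": {
  "deltas": [
    {"dx":0,"dy":30,"dz":12,"wx":0,"wy":0,"wz":0,"claw":1},
    {"dx":0,"dy":72,"dz":28,"wx":0,"wy":0,"wz":0,"claw":1},
    {"dx":0,"dy":114,"dz":45,"wx":0,"wy":0,"wz":0,"claw":1},
    {"dx":0,"dy":156,"dz":61,"wx":0,"wy":0,"wz":0,"claw":1},
    {"dx":0,"dy":198,"dz":78,"wx":0,"wy":0,"wz":0,"claw":1},
    {"dx":0,"dy":240,"dz":94,"wx":0,"wy":0,"wz":0,"claw":1},
    {"dx":0,"dy":280,"dz":110,"wx":0,"wy":0,"wz":0,"claw":1},
    {"dx":0,"dy":318,"dz":125,"wx":0,"wy":0,"wz":0,"claw":1},
    {"dx":5,"dy":350,"dz":138,"wx":0,"wy":0,"wz":0,"claw":1},
    {"dx":10,"dy":375,"dz":148,"wx":0,"wy":0,"wz":0,"claw":1},
    {"dx":15,"dy":389,"dz":154,"wx":0,"wy":0,"wz":0,"claw":1},
    {"dx":20,"dy":390,"dz":154,"wx":0,"wy":0,"wz":0,"claw":1}
  ]
}}

```text
t: 42.25
eef_pos: [0.4657, -0.3427, 0.2065]
orientation: [-0.024, 0.707, -0.024, -0.707]
ft_force: [0.1, 0.4, 0.8]
finger_gap: 1.001
```

```bash
python3 g.py .4672 -.342 .119 86.2;python3 -c "
from g import *
snap('wrist','w18.png')"
```

```text
t=42.25 pos=[ 0.4657 -0.3427  0.2065] jaw=-93.9 tilt=0.03 gap=1.001 F=[0.1262 0.3617 0.8309] q=[-0.6747  0.1987  1.9883 -0.      0.9542  0.9645]
M [[0.0, -0.068, -0.998], [-0.0, -0.998, 0.068], [-1.0, 0.0, -0.0]]
w [-0.12 -0.02 -0.02]
w [179.88  -0.03   0.03]
d [87.5 -0.9 -1.4]
```

View pics/w18.png

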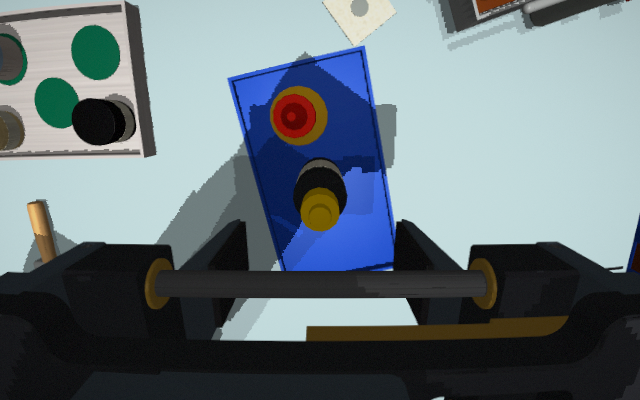

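{"api": "apply_moves", "payload": {
  "deltas": [
    {"dx":12,"dy":0,"dz":-1,"wx":0,"wy":0,"wz":0,"claw":1},
    {"dx":38,"dy":-1,"dz":-1,"wx":0,"wy":0,"wz":0,"claw":1},
    {"dx":63,"dy":-1,"dz":-1,"wx":0,"wy":0,"wz":0,"claw":1},
    {"dx":80,"dy":-1,"dz":-1,"wx":0,"wy":0,"wz":0,"claw":1},
    {"dx":86,"dy":-1,"dz":-1,"wx":0,"wy":0,"wz":0,"claw":1},
    {"dx":87,"dy":-1,"dz":-1,"wx":0,"wy":0,"wz":0,"claw":1},
    {"dx":87,"dy":-1,"dz":-1,"wx":0,"wy":0,"wz":0,"claw":1},
    {"dx":87,"dy":-1,"dz":-1,"wx":0,"wy":0,"wz":0,"claw":1}
  ]
}}

```text
t: 43.1
eef_pos: [0.4679, -0.3409, 0.1203]
orientation: [-0.023, 0.707, -0.024, -0.706]
ft_force: [-0.1, 0.6, 0.3]
finger_gap: 0.995
```

```bash
python3 g.py .4672 -.342 .119 86.2
```

```text
t=43.10 pos=[ 0.4679 -0.3409  0.1203] jaw=-93.8 tilt=0.08 gap=0.995 F=[-0.0963  0.6236  0.3249] q=[-0.67    0.3228  2.0211  0.      0.7962  0.9673]
M [[0.001, -0.066, -0.998], [-0.001, -0.998, 0.066], [-1.0, 0.001, -0.001]]
w [-0.01 -0.07 -0.04]
w [179.99  -0.07   0.1 ]
d [1.3 1.1 0.6]
```

{"api": "apply_moves", "payload": {
  "deltas": [
    {"dx":1,"dy":1,"dz":0,"wx":0,"wy":0,"wz":0,"claw":0.6},
    {"dx":1,"dy":1,"dz":0,"wx":0,"wy":0,"wz":0,"claw":-1},
    {"dx":1,"dy":1,"dz":0,"wx":0,"wy":0,"wz":0,"claw":-1},
    {"dx":1,"dy":1,"dz":0,"wx":0,"wy":0,"wz":0,"claw":-1},
    {"dx":1,"dy":1,"dz":0,"wx":0,"wy":0,"wz":0,"claw":-1},
    {"dx":1,"dy":1,"dz":0,"wx":0,"wy":0,"wz":0,"claw":-1},
    {"dx":1,"dy":1,"dz":0,"wx":0,"wy":0,"wz":0,"claw":-1},
    {"dx":1,"dy":1,"dz":0,"wx":0,"wy":0,"wz":0,"claw":-1},
    {"dx":1,"dy":1,"dz":0,"wx":0,"wy":0,"wz":0,"claw":-1}
  ]
}}

```text
t: 44.0
eef_pos: [0.4672, -0.3417, 0.1183]
orientation: [0.024, -0.707, 0.024, 0.707]
ft_force: [-0.3, 0.0, 0.2]
finger_gap: 0.343
```

```bash
python3 g.py .6375 -.0835 .305 86.2
```

```text
t=44.00 pos=[ 0.4672 -0.3417  0.1183] jaw=-93.8 tilt=0.00 gap=0.343 F=[-0.2803  0.0257  0.2143] q=[-0.6718  0.3263  2.021  -0.      0.7943  0.9657]
M [[-0.0, -0.067, -0.998], [-0.0, -0.998, 0.067], [-1.0, 0.0, 0.0]]
w [-0.02  0.   -0.  ]
w [179.98  -0.    -0.  ]
d [-186.7 -269.  -152.7]
```

{"api": "apply_moves", "payload": {
  "deltas": [
    {"dx":-8,"dy":0,"dz":0,"wx":0,"wy":0,"wz":0,"claw":-1},
    {"dx":-25,"dy":0,"dz":0,"wx":0,"wy":0,"wz":0,"claw":-1},
    {"dx":-52,"dy":0,"dz":0,"wx":0,"wy":0,"wz":0,"claw":-1},
    {"dx":-85,"dy":0,"dz":0,"wx":0,"wy":0,"wz":0,"claw":-1},
    {"dx":-118,"dy":0,"dz":0,"wx":0,"wy":0,"wz":0,"claw":-1},
    {"dx":-148,"dy":-4,"dz":-1,"wx":0,"wy":0,"wz":0,"claw":-1},
    {"dx":-170,"dy":-18,"dz":-9,"wx":0,"wy":0,"wz":0,"claw":-1},
    {"dx":-183,"dy":-42,"dz":-24,"wx":0,"wy":0,"wz":0,"claw":-1},
    {"dx":-188,"dy":-72,"dz":-41,"wx":0,"wy":0,"wz":0,"claw":-1},
    {"dx":-188,"dy":-104,"dz":-59,"wx":0,"wy":0,"wz":0,"claw":-1},
    {"dx":-188,"dy":-136,"dz":-77,"wx":0,"wy":0,"wz":0,"claw":-1},
    {"dx":-188,"dy":-168,"dz":-95,"wx":0,"wy":0,"wz":0,"claw":-1}
  ]
}}

```text
t: 45.2
eef_pos: [0.5736, -0.179, 0.307]
orientation: [-0.024, 0.707, -0.024, -0.707]
ft_force: [1.0, 0.5, -2.3]
finger_gap: 0.341
```

```bash
python3 g.py .6375 -.0835 .305 86.2
```

```text
t=45.20 pos=[ 0.5736 -0.179   0.307 ] jaw=-93.8 tilt=0.01 gap=0.341 F=[ 0.9873  0.5293 -2.3376] q=[-0.3413  0.1246  1.8753  0.      1.1414  1.2963]
M [[0.0, -0.067, -0.998], [-0.0, -0.998, 0.067], [-1.0, 0.0, -0.0]]
w [-0.03 -0.01 -0.  ]
w [179.97  -0.01   0.02]
d [  2.  -99.6 -57.4]
```

{"api": "apply_moves", "payload": {
  "deltas": [
    {"dx":0,"dy":-30,"dz":-17,"wx":0,"wy":0,"wz":0,"claw":-1},
    {"dx":0,"dy":-58,"dz":-33,"wx":0,"wy":0,"wz":0,"claw":-1},
    {"dx":0,"dy":-80,"dz":-46,"wx":0,"wy":0,"wz":0,"claw":-1},
    {"dx":4,"dy":-94,"dz":-54,"wx":0,"wy":0,"wz":0,"claw":-1},
    {"dx":15,"dy":-100,"dz":-57,"wx":0,"wy":0,"wz":0,"claw":-1},
    {"dx":35,"dy":-100,"dz":-57,"wx":0,"wy":0,"wz":0,"claw":-1},
    {"dx":65,"dy":-100,"dz":-57,"wx":0,"wy":0,"wz":0,"claw":-1},
    {"dx":95,"dy":-100,"dz":-57,"wx":0,"wy":0,"wz":0,"claw":-1},
    {"dx":125,"dy":-100,"dz":-57,"wx":0,"wy":0,"wz":0,"claw":-1},
    {"dx":145,"dy":-100,"dz":-57,"wx":0,"wy":0,"wz":0,"claw":-1},
    {"dx":155,"dy":-100,"dz":-57,"wx":0,"wy":0,"wz":0,"claw":-1},
    {"dx":155,"dy":-100,"dz":-57,"wx":0,"wy":0,"wz":0,"claw":-1}
  ]
}}

```text
t: 46.4
eef_pos: [0.6356, -0.0849, 0.1499]
orientation: [0.024, -0.706, 0.024, 0.708]
ft_force: [0.2, 1.0, -1.4]
finger_gap: 0.343
```

```bash
python3 g.py .6375 -.0835 .118 86.2
```

```text
t=46.40 pos=[ 0.6356 -0.0849  0.1499] jaw=-93.9 tilt=0.15 gap=0.343 F=[ 0.1619  0.9535 -1.4401] q=[-0.1691  0.3696  1.8837 -0.0001  0.8908  1.4691]
M [[-0.003, -0.067, -0.998], [0.0, -0.998, 0.067], [-1.0, -0.0, 0.003]]
w [-0.06  0.15  0.01]
w [179.94   0.02  -0.23]
d [31.9 -1.5 -1.9]
```

{"api": "apply_moves", "payload": {
  "deltas": [
    {"dx":13,"dy":-1,"dz":0,"wx":0,"wy":0,"wz":0,"claw":-1},
    {"dx":24,"dy":-1,"dz":-1,"wx":0,"wy":0,"wz":0,"claw":-1},
    {"dx":30,"dy":-1,"dz":-1,"wx":0,"wy":0,"wz":0,"claw":-1},
    {"dx":31,"dy":-1,"dz":-1,"wx":0,"wy":0,"wz":0,"claw":-1},
    {"dx":31,"dy":-1,"dz":-1,"wx":0,"wy":0,"wz":0,"claw":-1},
    {"dx":31,"dy":-1,"dz":-1,"wx":0,"wy":0,"wz":0,"claw":-1},
    {"dx":31,"dy":-1,"dz":-1,"wx":0,"wy":0,"wz":0,"claw":-1}
  ]
}}

```text
t: 47.1
eef_pos: [0.6381, -0.0836, 0.1208]
orientation: [-0.024, 0.707, -0.024, -0.706]
ft_force: [-0.3, 0.2, -1.8]
finger_gap: 0.342
```

```bash
python3 g.py .6375 -.0835 .118 86.2
```

```text
t=47.10 pos=[ 0.6381 -0.0836  0.1208] jaw=-93.8 tilt=0.04 gap=0.342 F=[-0.2878  0.2335 -1.8459] q=[-0.1665  0.4114  1.8888  0.      0.8406  1.4711]
M [[0.001, -0.067, -0.998], [-0.0, -0.998, 0.067], [-1.0, 0.0, -0.001]]
w [-0.02 -0.04 -0.  ]
w [179.98  -0.01   0.07]
d [ 2.8 -0.   0.6]
```

{"api": "apply_moves", "payload": {
  "deltas": [
    {"dx":2,"dy":0,"dz":0,"wx":0,"wy":0,"wz":0,"claw":-1},
    {"dx":3,"dy":0,"dz":0,"wx":0,"wy":0,"wz":0,"claw":-1},
    {"dx":3,"dy":0,"dz":0,"wx":0,"wy":0,"wz":0,"claw":-1},
    {"dx":3,"dy":0,"dz":0,"wx":0,"wy":0,"wz":0,"claw":-0.1},
    {"dx":3,"dy":0,"dz":0,"wx":0,"wy":0,"wz":0,"claw":0.3},
    {"dx":3,"dy":0,"dz":0,"wx":0,"wy":0,"wz":0,"claw":0.6},
    {"dx":3,"dy":0,"dz":0,"wx":0,"wy":0,"wz":0,"claw":0.6},
    {"dx":3,"dy":0,"dz":0,"wx":0,"wy":0,"wz":0,"claw":0.6},
    {"dx":-10,"dy":0,"dz":0,"wx":0,"wy":0,"wz":0,"claw":0.6},
    {"dx":-40,"dy":0,"dz":0,"wx":0,"wy":0,"wz":0,"claw":0.6},
    {"dx":-80,"dy":0,"dz":0,"wx":0,"wy":0,"wz":0,"claw":0.8},
    {"dx":-105,"dy":0,"dz":0,"wx":0,"wy":0,"wz":0,"claw":1}
  ]
}}

```text
t: 48.3
eef_pos: [0.6386, -0.0836, 0.2291]
orientation: [-0.023, 0.708, -0.024, -0.706]
ft_force: [-0.2, 0.5, -0.3]
finger_gap: 0.944
```

```bash
python3 g.py .5454 -.328 .21 86.2;python3 -c "
from g import *
snap('wrist','w19.png')"
```

```text
t=48.30 pos=[ 0.6386 -0.0836  0.2291] jaw=-93.8 tilt=0.16 gap=0.944 F=[-0.1521  0.4685 -0.2828] q=[-0.1664  0.2745  1.8452  0.      1.0191  1.471 ]
M [[0.003, -0.067, -0.998], [-0.0, -0.998, 0.067], [-1.0, 0.0, -0.003]]
w [-0.02 -0.16 -0.01]
w [179.98  -0.02   0.25]
d [ 18.9 250.   76.7]
```

View pics/w19.png

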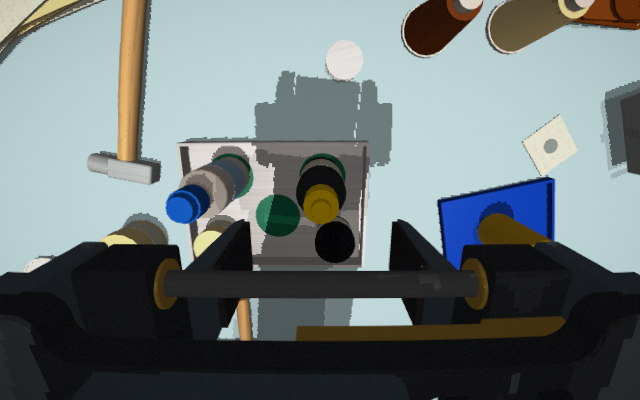

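Yellow is back on its pad. Now red.

{"api": "apply_moves", "payload": {
  "deltas": [
    {"dx":0,"dy":30,"dz":9,"wx":0,"wy":0,"wz":0,"claw":1},
    {"dx":0,"dy":70,"dz":21,"wx":0,"wy":0,"wz":0,"claw":1},
    {"dx":0,"dy":110,"dz":34,"wx":0,"wy":0,"wz":0,"claw":1},
    {"dx":0,"dy":150,"dz":46,"wx":0,"wy":0,"wz":0,"claw":1},
    {"dx":0,"dy":190,"dz":58,"wx":0,"wy":0,"wz":0,"claw":1},
    {"dx":5,"dy":222,"dz":68,"wx":0,"wy":0,"wz":0,"claw":1},
    {"dx":10,"dy":243,"dz":75,"wx":0,"wy":0,"wz":0,"claw":1},
    {"dx":15,"dy":250,"dz":77,"wx":0,"wy":0,"wz":0,"claw":1},
    {"dx":18,"dy":250,"dz":77,"wx":0,"wy":0,"wz":0,"claw":1},
    {"dx":18,"dy":250,"dz":77,"wx":0,"wy":0,"wz":0,"claw":1}
  ]
}}

```text
t: 49.35
eef_pos: [0.5444, -0.327, 0.2071]
orientation: [0.024, -0.707, 0.023, 0.707]
ft_force: [0.0, 0.7, -0.4]
finger_gap: 1.0
```

```bash
python3 g.py .5454 -.328 .119 86.2;python3 -c "
from g import *
snap('wrist','w20.png')"
```

```text
t=49.35 pos=[ 0.5444 -0.327   0.2071] jaw=-93.8 tilt=0.04 gap=1.000 F=[ 0.0182  0.7225 -0.4455] q=[-0.5776  0.2873  1.8736  0.0002  0.9813  1.0595]
M [[-0.0, -0.066, -0.998], [0.0, -0.998, 0.066], [-1.0, -0.0, 0.0]]
w [-0.01  0.03  0.03]
w [179.99   0.04  -0.04]
d [88.1  1.  -1.1]
```

View pics/w20.png

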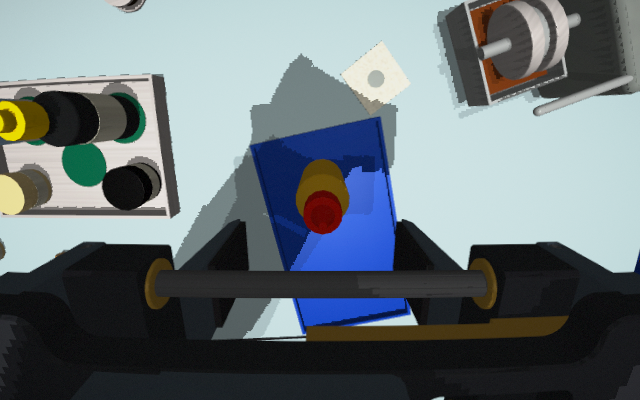

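{"api": "apply_moves", "payload": {
  "deltas": [
    {"dx":12,"dy":1,"dz":0,"wx":0,"wy":0,"wz":0,"claw":1},
    {"dx":38,"dy":1,"dz":-1,"wx":0,"wy":0,"wz":0,"claw":1},
    {"dx":63,"dy":1,"dz":-1,"wx":0,"wy":0,"wz":0,"claw":1},
    {"dx":80,"dy":1,"dz":-1,"wx":0,"wy":0,"wz":0,"claw":1},
    {"dx":88,"dy":1,"dz":-1,"wx":0,"wy":0,"wz":0,"claw":1},
    {"dx":88,"dy":1,"dz":-1,"wx":0,"wy":0,"wz":0,"claw":1},
    {"dx":88,"dy":1,"dz":-1,"wx":0,"wy":0,"wz":0,"claw":1},
    {"dx":88,"dy":1,"dz":-1,"wx":0,"wy":0,"wz":0,"claw":1}
  ]
}}

```text
t: 50.2
eef_pos: [0.5458, -0.3293, 0.1205]
orientation: [-0.023, 0.707, -0.024, -0.706]
ft_force: [0.6, 0.2, -1.5]
finger_gap: 0.999
```

```bash
python3 g.py .5454 -.328 .119 86.2
```

```text
t=50.20 pos=[ 0.5458 -0.3293  0.1205] jaw=-93.8 tilt=0.09 gap=0.999 F=[ 0.5723  0.2485 -1.5377] q=[-0.5794  0.4033  1.9021 -0.      0.8346  1.0581]
M [[0.001, -0.067, -0.998], [-0.001, -0.998, 0.067], [-1.0, 0.001, -0.001]]
w [-0.02 -0.08 -0.05]
w [179.98  -0.07   0.13]
d [ 1.5 -1.2  0.5]
```

{"api": "apply_moves", "payload": {
  "deltas": [
    {"dx":1,"dy":-1,"dz":0,"wx":0,"wy":0,"wz":0,"claw":0.6},
    {"dx":1,"dy":-1,"dz":0,"wx":0,"wy":0,"wz":0,"claw":-1},
    {"dx":1,"dy":-1,"dz":0,"wx":0,"wy":0,"wz":0,"claw":-1},
    {"dx":1,"dy":-1,"dz":0,"wx":0,"wy":0,"wz":0,"claw":-1},
    {"dx":1,"dy":-1,"dz":0,"wx":0,"wy":0,"wz":0,"claw":-1},
    {"dx":1,"dy":-1,"dz":0,"wx":0,"wy":0,"wz":0,"claw":-1},
    {"dx":1,"dy":-1,"dz":0,"wx":0,"wy":0,"wz":0,"claw":-1},
    {"dx":1,"dy":-1,"dz":0,"wx":0,"wy":0,"wz":0,"claw":-1},
    {"dx":1,"dy":-1,"dz":0,"wx":0,"wy":0,"wz":0,"claw":-1}
  ]
}}

```text
t: 51.1
eef_pos: [0.5453, -0.328, 0.1184]
orientation: [-0.024, 0.707, -0.024, -0.707]
ft_force: [0.5, -0.6, 0.5]
finger_gap: 0.342
```

```bash
python3 g.py .5858 -.0179 .31 86.2
```

```text
t=51.10 pos=[ 0.5453 -0.328   0.1184] jaw=-93.8 tilt=0.01 gap=0.342 F=[ 0.4681 -0.6072  0.4982] q=[-0.5781  0.4053  1.904  -0.0001  0.8322  1.0595]
M [[0.0, -0.067, -0.998], [-0.0, -0.998, 0.067], [-1.0, 0.0, -0.0]]
w [-0.02 -0.   -0.01]
w [179.98  -0.01   0.  ]
d [-191.7 -312.1  -19.8]
```

{"api": "apply_moves", "payload": {
  "deltas": [
    {"dx":-8,"dy":0,"dz":0,"wx":0,"wy":0,"wz":0,"claw":-1},
    {"dx":-25,"dy":0,"dz":0,"wx":0,"wy":0,"wz":0,"claw":-1},
    {"dx":-52,"dy":0,"dz":0,"wx":0,"wy":0,"wz":0,"claw":-1},
    {"dx":-85,"dy":0,"dz":0,"wx":0,"wy":0,"wz":0,"claw":-1},
    {"dx":-118,"dy":0,"dz":0,"wx":0,"wy":0,"wz":0,"claw":-1},
    {"dx":-148,"dy":-5,"dz":0,"wx":0,"wy":0,"wz":0,"claw":-1},
    {"dx":-170,"dy":-20,"dz":-1,"wx":0,"wy":0,"wz":0,"claw":-1},
    {"dx":-185,"dy":-45,"dz":-3,"wx":0,"wy":0,"wz":0,"claw":-1},
    {"dx":-192,"dy":-77,"dz":-5,"wx":0,"wy":0,"wz":0,"claw":-1},
    {"dx":-192,"dy":-110,"dz":-7,"wx":0,"wy":0,"wz":0,"claw":-1},
    {"dx":-192,"dy":-143,"dz":-9,"wx":0,"wy":0,"wz":0,"claw":-1},
    {"dx":-192,"dy":-175,"dz":-11,"wx":0,"wy":0,"wz":0,"claw":-1}
  ]
}}

```text
t: 52.3
eef_pos: [0.5678, -0.1527, 0.312]
orientation: [-0.024, 0.707, -0.024, -0.706]
ft_force: [-0.4, -0.2, -2.1]
finger_gap: 0.348
```

```bash
python3 g.py .5858 -.0179 .31 86.2
```

```text
t=52.30 pos=[ 0.5678 -0.1527  0.312 ] jaw=-93.8 tilt=0.07 gap=0.348 F=[-0.445  -0.1564 -2.0975] q=[-0.3023  0.0972  1.8964  0.0001  1.1467  1.3353]
M [[0.001, -0.067, -0.998], [-0.0, -0.998, 0.067], [-1.0, 0.0, -0.001]]
w [-0.03 -0.07 -0.01]
w [179.97  -0.02   0.11]
d [   2.  -135.7   -8.9]
```

{"api": "apply_moves", "payload": {
  "deltas": [
    {"dx":0,"dy":-32,"dz":-2,"wx":0,"wy":0,"wz":0,"claw":-1},
    {"dx":0,"dy":-64,"dz":-4,"wx":0,"wy":0,"wz":0,"claw":-1},
    {"dx":0,"dy":-94,"dz":-6,"wx":0,"wy":0,"wz":0,"claw":-1},
    {"dx":0,"dy":-118,"dz":-8,"wx":0,"wy":0,"wz":0,"claw":-1},
    {"dx":0,"dy":-132,"dz":-9,"wx":0,"wy":0,"wz":0,"claw":-1},
    {"dx":0,"dy":-136,"dz":-9,"wx":0,"wy":0,"wz":0,"claw":-1},
    {"dx":10,"dy":-136,"dz":-9,"wx":0,"wy":0,"wz":0,"claw":-1},
    {"dx":35,"dy":-136,"dz":-9,"wx":0,"wy":0,"wz":0,"claw":-1},
    {"dx":65,"dy":-136,"dz":-9,"wx":0,"wy":0,"wz":0,"claw":-1},
    {"dx":95,"dy":-136,"dz":-9,"wx":0,"wy":0,"wz":0,"claw":-1},
    {"dx":120,"dy":-136,"dz":-9,"wx":0,"wy":0,"wz":0,"claw":-1},
    {"dx":135,"dy":-136,"dz":-9,"wx":0,"wy":0,"wz":0,"claw":-1}
  ]
}}

```text
t: 53.5
eef_pos: [0.5847, -0.02, 0.1729]
orientation: [0.024, -0.706, 0.024, 0.708]
ft_force: [0.1, -0.0, -1.6]
finger_gap: 0.346
```

```bash
python3 g.py .5858 -.0179 .119 86.2;python3 -c "
from g import *
snap('wrist','w21.png')"
```

```text
t=53.50 pos=[ 0.5847 -0.02    0.1729] jaw=-93.9 tilt=0.16 gap=0.346 F=[ 0.111  -0.0195 -1.6498] q=[-0.0739  0.2558  1.9891 -0.0002  0.8993  1.5648]
M [[-0.003, -0.068, -0.998], [0.0, -0.998, 0.068], [-1.0, 0.0, 0.003]]
w [-0.08  0.16 -0.01]
w [179.91  -0.01  -0.25]
d [53.9 -2.2 -1.1]
```

View pics/w21.png

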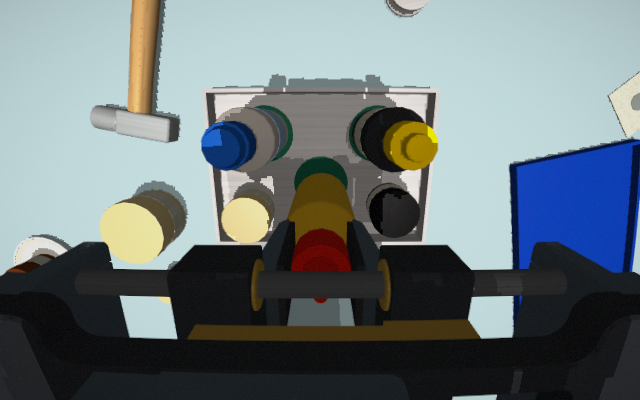

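{"api": "apply_moves", "payload": {
  "deltas": [
    {"dx":18,"dy":-1,"dz":0,"wx":0,"wy":0,"wz":0,"claw":-1},
    {"dx":34,"dy":-2,"dz":0,"wx":0,"wy":0,"wz":0,"claw":-1},
    {"dx":46,"dy":-2,"dz":0,"wx":0,"wy":0,"wz":0,"claw":-1},
    {"dx":53,"dy":-2,"dz":0,"wx":0,"wy":0,"wz":0,"claw":-1},
    {"dx":54,"dy":-2,"dz":0,"wx":0,"wy":0,"wz":0,"claw":-1},
    {"dx":54,"dy":-2,"dz":0,"wx":0,"wy":0,"wz":0,"claw":-1},
    {"dx":54,"dy":-2,"dz":0,"wx":0,"wy":0,"wz":0,"claw":-1},
    {"dx":54,"dy":-2,"dz":0,"wx":0,"wy":0,"wz":0,"claw":-1}
  ]
}}

```text
t: 54.35
eef_pos: [0.5865, -0.0169, 0.122]
orientation: [-0.024, 0.707, -0.024, -0.706]
ft_force: [0.6, 0.7, -2.2]
finger_gap: 0.342
```

```bash
python3 g.py .5858 -.0179 .119 86.2
```

```text
t=54.35 pos=[ 0.5865 -0.0169  0.122 ] jaw=-93.8 tilt=0.05 gap=0.342 F=[ 0.6497  0.6999 -2.2231] q=[-0.0686  0.3313  2.0048  0.      0.8046  1.5689]
M [[0.001, -0.067, -0.998], [-0.0, -0.998, 0.067], [-1.0, -0.0, -0.001]]
w [-0.02 -0.05  0.  ]
w [179.98   0.     0.08]
d [3.  1.  0.6]
```

{"api": "apply_moves", "payload": {
  "deltas": [
    {"dx":2,"dy":1,"dz":0,"wx":0,"wy":0,"wz":0,"claw":-1},
    {"dx":3,"dy":1,"dz":0,"wx":0,"wy":0,"wz":0,"claw":-1},
    {"dx":3,"dy":1,"dz":0,"wx":0,"wy":0,"wz":0,"claw":-1},
    {"dx":3,"dy":1,"dz":0,"wx":0,"wy":0,"wz":0,"claw":-0.1},
    {"dx":3,"dy":1,"dz":0,"wx":0,"wy":0,"wz":0,"claw":0.3},
    {"dx":3,"dy":1,"dz":0,"wx":0,"wy":0,"wz":0,"claw":0.6},
    {"dx":3,"dy":1,"dz":0,"wx":0,"wy":0,"wz":0,"claw":0.6},
    {"dx":3,"dy":1,"dz":0,"wx":0,"wy":0,"wz":0,"claw":0.6},
    {"dx":-10,"dy":1,"dz":0,"wx":0,"wy":0,"wz":0,"claw":0.6},
    {"dx":-40,"dy":1,"dz":0,"wx":0,"wy":0,"wz":0,"claw":0.6},
    {"dx":-80,"dy":1,"dz":0,"wx":0,"wy":0,"wz":0,"claw":0.8},
    {"dx":-110,"dy":1,"dz":0,"wx":0,"wy":0,"wz":0,"claw":1}
  ]
}}

```text
t: 55.55
eef_pos: [0.5864, -0.018, 0.2345]
orientation: [-0.024, 0.707, -0.024, -0.706]
ft_force: [0.7, 0.1, 1.1]
finger_gap: 0.945
```

```bash
python3 g.py .5136 -.0316 .275 86.1
```

```text
t=55.55 pos=[ 0.5864 -0.018   0.2345] jaw=-93.8 tilt=0.10 gap=0.945 F=[0.6627 0.1209 1.1169] q=[-0.0703  0.177   1.9562 -0.      1.0067  1.5672]
M [[0.002, -0.067, -0.998], [-0.0, -0.998, 0.067], [-1.0, 0.0, -0.002]]
w [ 0.08 -0.1  -0.  ]
w [-179.92    0.     -0.15]
d [-40.6  18.5  71.7]
```

Next I'll back off to the first viewing pose and compare with the first wrist picture.

{"api": "apply_moves", "payload": {
  "deltas": [
    {"dx":-15,"dy":5,"dz":15,"wx":0,"wy":0,"wz":0,"claw":1},
    {"dx":-28,"dy":11,"dz":38,"wx":0,"wy":0,"wz":0,"claw":1},
    {"dx":-38,"dy":16,"dz":60,"wx":0,"wy":0,"wz":0,"claw":1},
    {"dx":-40,"dy":18,"dz":72,"wx":0,"wy":0,"wz":0,"claw":1},
    {"dx":-40,"dy":18,"dz":72,"wx":0,"wy":0,"wz":0,"claw":1},
    {"dx":-40,"dy":18,"dz":72,"wx":0,"wy":0,"wz":0,"claw":1},
    {"dx":-40,"dy":18,"dz":72,"wx":0,"wy":0,"wz":0,"claw":1}
  ]
}}

```text
t: 56.25
eef_pos: [0.5136, -0.031, 0.271]
orientation: [0.024, -0.707, 0.024, 0.707]
ft_force: [0.5, -0.4, -0.8]
finger_gap: 1.0
```

```bash
python3 - <<'E'
from g import *
snap('wrist','w22.png')
go(.5136,-.0316,.275,86.1)
a=cv2.imread('pics/w1.png')[30:180,210:410];b=cv2.imread('pics/w22.png')[30:180,210:410]
cv2.imwrite('pics/cmp.png',np.hstack([cv2.resize(x,None,fx=2,fy=2,interpolation=cv2.INTER_CUBIC) for x in (a,b)]))
snap('side','s22.png')
E
```

```text
t=56.30 pos=[ 0.5135 -0.031   0.271 ] jaw=-93.8 tilt=0.03 gap=1.004 F=[ 0.7043 -0.2232 -0.1517] q=[-0.1056  0.011   2.0662  0.0001  1.065   1.5318]
M [[-0.001, -0.067, -0.998], [0.0, -0.998, 0.067], [-1.0, -0.0, 0.001]]
w [0.08 0.03 0.  ]
w [-179.92   -0.01    0.05]
d [-4.   0.6 -0.1]
```

View pics/cmp.png

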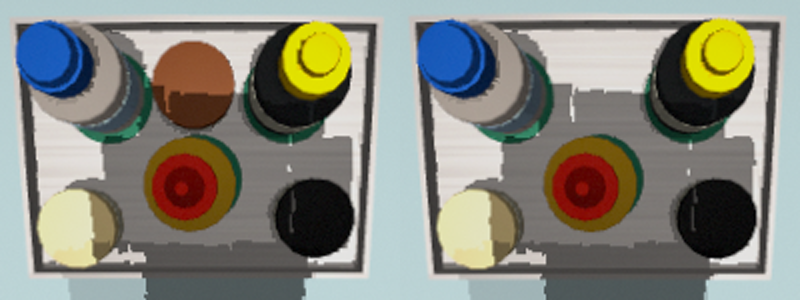

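View pics/s22.png

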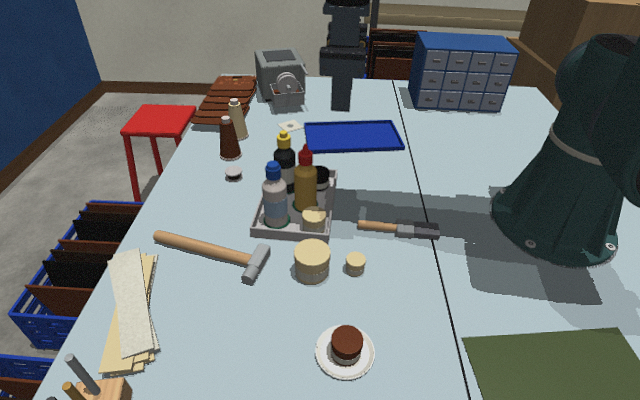

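The before and after pictures match: the bottles are on their own pads, the cream and black jars haven't moved, and the brown jar is in the saucer at (347,345).

```bash
python3 -c "
from bench import r
print(r.close_job(), r.get_obs()['t'])"
```

```text
the job is handed in; nothing more can be done
the job is handed in; nothing more can be done
```

The job is handed in at about 56 s of the 144 s allowed. I moved red, yellow and blue into the blue side tray, stood the brown jar in the saucer, then put blue, yellow and red back at the poses where I had gripped them.

- **Brown jar:** the wrist camera put it about 3 mm from the saucer's centre, and it looked upright in the side picture.
- **Bottles and other jars:** the wrist picture from the first viewing pose matched the one from the start. All three bottles stood upright on their own pads, and the black and cream jars had not moved visibly.
- **Robot:** the gripper was open and clear of everything.
- **Disagreements:** the top and wrist cameras differed by about 3 mm along x. I used the wrist values, and every grasp agreed with them. No check failed; `close_job` gave no verdict.

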